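# Securing the lamps at the microscope bench

## Robot

A 6-joint arm with a two-finger parallel gripper is mounted at the origin on the work surface. World frame = base frame: x ahead of the robot, y to its left, z up, the work surface at z = 0. Lengths are in m, angles in rad, forces in N, time in s.
With the tool pointing down it reaches from about 0.4 to 0.925 m from the base axis. Payload 3.4 kg.
Tool frame: the origin (TCP) lies at the very end of the fingers, on their centre line; the grasp point (between the pads) lies 19 mm behind it; y points along the fingers, z is the direction in which the jaws open and shut, and the axes are right-handed (so a half turn about y gives the same grasp; the last joint's range is limited). The gripper opens to 85 mm and grips with 20 to 120 N. Pads are 22 mm wide; open, the fingers measure 114 mm over their backs; the gripper's body (76 mm by 85 mm) begins 54 mm behind the grasp point. The pads swing forward as they close: fully open they stand 13 mm farther back than shut.
Start: joints at [-1.351, 0.307, 1.506, -0, 1.328, -0.073], TCP at [0.166, -0.55, 0.207] pointing down, gripper open.
Joint ranges: [-3.12, 3.12], [-1.05, 2.28], [0.14, 2.33], [-1.42, 4.57], [0.1, 2.73], [-2.68, 2.68]. Speed limits (rad/s): [2.57, 2.57, 3.14, 3.14, 3.14, 3.14].

## Interface

Orientations are given as a unit quaternion [w, x, y, z].
In Python, from rig import bot gives the robot as it stands. The module is installed in compiled form; this text tells all that it offers.
- The arm moves only by the tool drive_tool, never from a script. Its argument "steps" is one flat list of numbers, 7 for each row, row after row: the shift along the tool's x, y, z in m, then the turn, a rotation vector about the tool's x, y, z in rad, then the closure, from 0 (fully open) to 1 (shut). A call has exactly 8 rows; each row is the pose to reach, as a shift and turn from the pose commanded when the call began, along the tool's axes at that moment; what a row does not reach only later rows make up. A row lasts 1/10 s, in which the tool goes at most 50 mm and 8.59 degrees, less where a joint would pass 70% of its speed; a pose out of reach is approached as far as the arm can. A call with a gripper value outside its range is refused whole. The fingers move at their own pace and stop on an object; "squeeze" is the grip in N (left out, the last holds). Time passes only in rows, so rows that repeat a pose let the fingers close, or fill a call up. It gives the time, the measured TCP pose, the force and the opening at its end, in the units of the state.
- bot.state(): the state, without advancing time (a new reading comes with each control period).
- bot.read_camera(name): name is "side" or "top" or "wrist"; returns the picture (420x560x3 uint8, red, green, blue); there is no depth.
- bot.calibration(name): a dict with "intrinsics" (3x3 intrinsics, pixels), "view" (4x4, takes a point from world to camera coordinates). Camera axes: x right, y down, z forward; pixel columns grow to the right and rows downward; lengths in m; the calibration is good to about 2 mm. The wrist camera is an equidistant fisheye: a pixel r from the principal point sees the ray r / f radians off the axis. A picture is of the moment at which its call begins: read the wrist's pose just before it. calibration takes no time and is no camera call; for the wrist camera it gives the pose at the moment of the call.
- bot.job_done(): hands the job in, once; it reports no verdict.
The state is a dict: "time": time; "qpos": joint angles; "dq": joint speeds; "tau": joint torques, N m; "eef_pos": TCP position; "eef_rot": TCP orientation; "force": force on the tool from outside, world axes, zero at the start; "wrist_torque": the same for the moment, N m; "grip_width": finger opening in m.
Only numpy, scipy, OpenCV 4.12 (cv2) and the standard library are available. Lean on these libraries where they do the work, as an engineer would, in place of code of your own. Each camera call takes 0.05 s, during which the arm holds its last target.

## Task

Get the lamps of the microscope bench ready for the class: slide aside the cover of the accessory case that lies over the retaining clips, and push one clip sideways into the pillar's groove above the collar of every lamp on the bench until it snaps fully home (bare pillars need none). Any clip left over stays in the case; finish with both covers of the case fully shut and the lamp supply's selector clicked in at the three-dot mark, and do not disturb the dishes and other things lying about.

Things in the scene. Friction and masses are not known exactly. Their poses are not given: they have to be found in the camera images.
- lamp0: a lamp arm, 0.45 kg, loose on the first of four fixed upright pillars, able to swing round it (absent: None, that pillar is bare and needs no clip). Round aluminium collar 68 mm across, 26 mm high, with 1 mm of play on the pillar; its underside rests 104 mm, its flat top face 130 mm above the bench. Origin: centre of the collar's underside, on the pillar's axis within 1 mm, z up
- lamp1: another such lamp arm, on the second pillar (or None). The steel pillar is 22 mm across; right above the collar's top face it has a groove 11 mm high (130 to 141 mm above the bench) and 15 mm across, and above that a 22 mm head, to 169 mm
- lamp2: another such lamp arm, on the third pillar (or None). From the collar's side, towards this body's +x, an arm goes to a small black lamp head 105 mm away; arm, lamp head and brake screw stay below the collar's top face, so a clip can come in over the collar from any side
- lamp3: another such lamp arm, on the fourth pillar (or None)
- clip0: a horseshoe retaining clip, four alike: 6 mm steel plate, 70 mm long, 37 mm wide, upright black finger grip, 80 g. Origin: middle of the bore, on the underside; +x out of the open mouth, z up. The grip is a fin along x, 29 to 54 mm behind the origin (centre x = -41.5 mm), 10 mm thick (y), its top 38 mm above the underside; the stem under it is 18 mm wide, 6 mm thick
- clip1: another such clip. Prongs reach 16 mm ahead of the origin; sprung lips 12 mm apart, 7 mm ahead of it. Held level and pushed along +x onto a groove, with its underside 0 to 4 mm above the collar's face, it yields at 5 to 8 N (more if it is pressed down on the collar) and snaps home when its origin is on the pillar's axis (play about 1 mm; it may ride 0 to 5 mm above the collar)
- clip2: another such clip. At the start all four lie flat in one bay of the case under its cover, side by side about 44 mm apart, grips up, mouths pointing away from the robot (along the case's +x)
- clip3: another such clip, the same in everything
- case: the white accessory case, 126 mm deep (x), 560 mm long (y), walls 56 mm high and 8 mm thick, with two clear covers sliding along y on a double track; it is fixed. Origin: centre of its underside, z up. Two bays, left (+y) and right (-y), with a thin partition at y = 0; a fully open cover reaches 42 mm past it into its bay, and the pull of the open left cover then stands 27 mm clear of the right cover's edge
- clip_liner: a shallow rubber tray, 108 (x) x 200 (y) mm, fixed on the floor of the bay that holds the clips (the other bay holds spare lamp heads): floor 3 mm, rims 6 mm thick and 10 mm high. Its origin is at the middle of its underside, so its y in the case's frame (+0.145 or -0.145) tells the bay; the clips lie on it, 11 mm above the table
- cover_left (a joint): the left cover (over the +y bay, lower track): 0 shut, 0.236 m fully open; it then lies under the right cover. It opens towards the case's -y; about 1.5 N of friction
- cover_right (a joint): the right cover (over the -y bay, upper track): 0 shut, 0.236 m fully open; it then lies over the left cover. It opens towards the case's +y; about 1.5 N of friction
- cover_left_grip (a point): top centre of the left cover's pull, an upright dark bar at the cover's outer end, in the corner far from the robot: 30 mm long (case x), 12 mm thick (case y), 16 mm high above the cover; moves with the cover
- cover_right_grip (a point): top centre of the right cover's pull, the same size
- dial (a joint): the selector on the lamp supply (white box 150 x 110 x 59 mm, fixed): five click positions 0.42 rad apart: 0 the hollow ring mark (off), 0.42 one dot, 0.84 two dots, 1.26 three dots, 1.68 four dots; grows clockwise seen from above; its click takes about 0.05 N m. At the start it stands at the ring or at one dot
- dial_grip (a point): on the selector's axis, 10 mm below the top of its grip bar. The bar is black, 44 mm long, 14 mm thick and 28 mm high above a 50 mm disc; it lies along this point's x axis; a white line on it, towards this point's -x, is the pointer. z up; turns with the selector
- dish0: clear Petri dish with stones, 90 mm across, 16 mm high, loose on the bench beyond the pillars: not to be disturbed
- dish1: another such dish
- dish2: another such dish
- forceps: steel forceps lying on the bench, 130 mm long: not to be disturbed
- sample_jar: small amber jar, 48 mm across, 60 mm high: not to be disturbed
- wash_bottle: white bottle, 60 mm across, 130 mm high: not to be disturbed
- loupe: black hand lens lying on the bench, about 120 mm long: not to be disturbed
Things that resemble listed ones, but are neither listed nor needed, are in the scene too. What is shaped like the lamp1 but red is not meant.

How it is judged:
By the outcome, as a careful person would: the job done as asked, in the order asked, and still so for the second after the job is handed in, with the robot touching nothing.
Of lamp0, lamp1, lamp2, lamp3 only 3 to 4 are there at a start; the rules pass over those that are not, and their reading is None.
At some moment in a run one of clip0, clip1, clip2, clip3 may be knocked a few centimetres aside while the robot is not near it.
It also fails if it takes over 210 s, if anything falls off the work surface, if the arm or the gripper's body presses on something with over 40 N, if the wrist force passes 120 N, or if a joint passes its speed limit or range.

## Working session

There is one attempt and no reset: what is moved stays moved. The work goes in short steps, Python scripts to look and compute and a tool call to move; the robot and the scene stay as the last step left them, time stands still between calls to the robot, and variables do not carry over. Pictures are saved under pics/ and viewed, and the job is handed in when it is done.

Besides the shell and the picture viewer there is one more tool, called after "Call:" by a JSON object that holds its "fn" and its "kwargs", one argument or row to a line. drive_tool: Moves the arm, as the interface text tells. Its arguments: {"type":"object","properties":{"steps":{"type":"array","items":{"type":"number"}},"squeeze":{"type":"number"}},"required":["steps"]}

```bash
ls; mkdir -p pics
python3 - <<'E'
from rig import bot
import cv2,numpy as np
np.set_printoptions(precision=4,suppress=True)
s=bot.state()
print(s)
for n in ["side","top","wrist"]:
    c=bot.calibration(n); print(n,c['intrinsics'],c['view'])
    im=bot.read_camera(n); cv2.imwrite(f"pics/{n}0.png",im[:,:,::-1])
E
```

```text
pics
{'time': 0.0, 'qpos': array([-1.3505,  0.3076,  1.5077,  0.    ,  1.3284, -0.0735]), 'dq': array([-0.0003, -0.0004,  0.0009, -0.0003,  0.0001, -0.0002]), 'tau': array([  0.0008, -45.7546, -25.1919,  -0.0001,   0.0133,   0.    ]), 'eef_pos': array([ 0.1663, -0.5496,  0.2065]), 'eef_rot': array([ 0.1035, -0.1035,  0.7002, -0.6988]), 'force': array([-0.0478,  0.2202, -0.4643]), 'wrist_torque': array([0.0034, 0.062 , 0.0188]), 'grip_width': 0.08544399887392674}
side [[447.5487   0.     280.5421]
 [  0.     447.5487 210.3056]
 [  0.       0.       1.    ]] [[-0.9998 -0.0189 -0.0096  0.5208]
 [-0.0029  0.5712 -0.8208  0.1017]
 [ 0.0209 -0.8206 -0.5711  1.4563]
 [ 0.      0.      0.      1.    ]]
top [[388.6232   0.     285.5499]
 [  0.     388.6232 205.9622]
 [  0.       0.       1.    ]] [[-0.0258 -0.9995 -0.0201 -0.0296]
 [-0.985   0.0289 -0.1699  0.5288]
 [ 0.1704  0.0154 -0.9853  1.1714]
 [ 0.      0.      0.      1.    ]]
wrist [[325.1923   0.     273.1829]
 [  0.     325.1923 209.5583]
 [  0.       0.       1.    ]] [[ 0.2895 -0.9572 -0.0014 -0.5734]
 [-0.9077 -0.275   0.317  -0.0402]
 [-0.3038 -0.0904 -0.9484  0.3798]
 [ 0.      0.      0.      1.    ]]
```

View pics/top0.png

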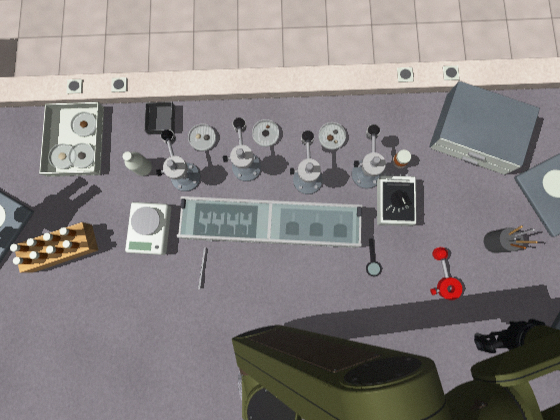

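View pics/side0.png

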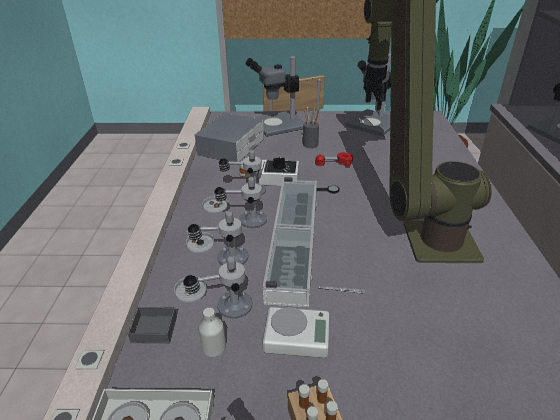

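View pics/wrist0.png

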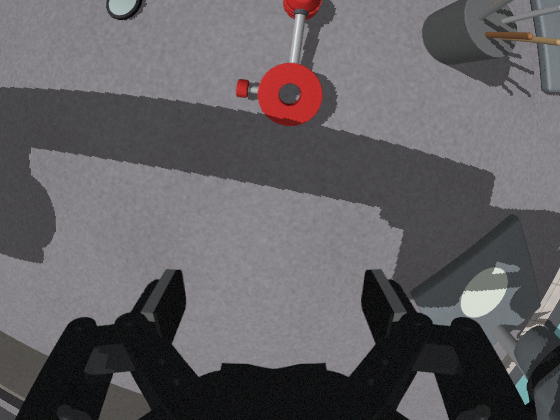

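Run:
```python
import cv2
im=cv2.imread('pics/top0.png')
c=im[110:260,110:430]; cv2.imwrite('pics/top0z.png',cv2.resize(c,None,fx=2.5,fy=2.5,interpolation=cv2.INTER_CUBIC))
im=cv2.imread('pics/side0.png')
c=im[120:330,160:360]; cv2.imwrite('pics/side0z.png',cv2.resize(c,None,fx=2.8,fy=2.8,interpolation=cv2.INTER_CUBIC))
```

```text
(no output)
```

View pics/top0z.png

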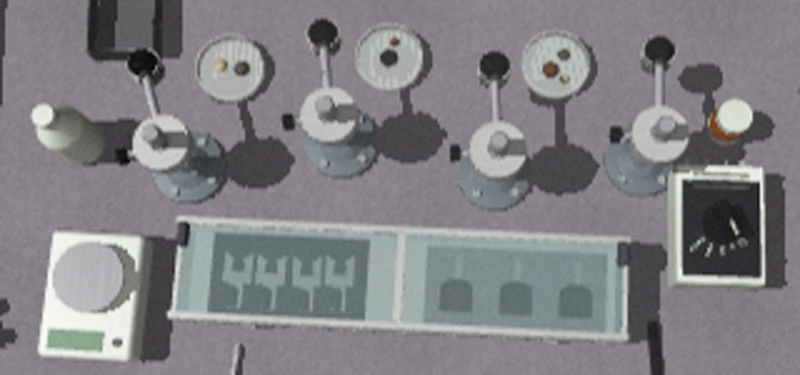

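View pics/side0z.png

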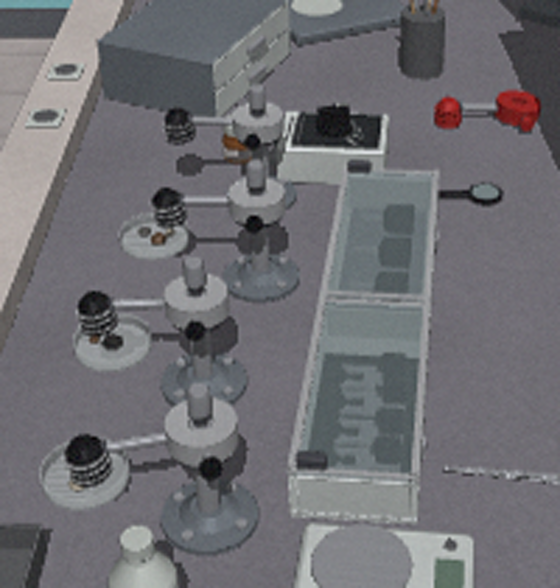

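```bash
cat > h.py <<'E'
from rig import bot
import cv2,numpy as np
from scipy.spatial.transform import Rotation as R
np.set_printoptions(precision=4,suppress=True)
def cast(cal,uv,z,fish=False):
    K=cal['intrinsics'];V=cal['view'];uv=np.atleast_2d(np.array(uv,float))
    d=np.c_[(uv[:,0]-K[0,2])/K[0,0],(uv[:,1]-K[1,2])/K[1,1]]
    if fish:
        r=np.linalg.norm(d,axis=1,keepdims=True)
        ray=np.c_[d/np.maximum(r,1e-9)*np.sin(r),np.cos(r)]
    else: ray=np.c_[d,np.ones(len(d))]
    Rt=V[:3,:3].T; o=-Rt@V[:3,3]; w=ray@Rt.T
    t=(z-o[2])/w[:,2]
    return o+w*t[:,None]
def proj(cal,p,fish=False):
    K=cal['intrinsics'];V=cal['view'];p=np.atleast_2d(p)@V[:3,:3].T+V[:3,3]
    if fish:
        r=np.linalg.norm(p[:,:2],axis=1); th=np.arctan2(r,p[:,2]); d=p[:,:2]/r[:,None]*th[:,None]
    else: d=p[:,:2]/p[:,2:]
    return d*[K[0,0],K[1,1]]+[K[0,2],K[1,2]]
def tcp(): 
    s=bot.state(); q=s['eef_rot']; return s,np.array(s['eef_pos']),R.from_quat([q[1],q[2],q[3],q[0]])
def goal(pos,zang=None,cur=None):
    """shift/rotvec in tool axes to reach pos with tool pointing straight down, tool z at heading zang (world deg, mod 180)"""
    s,p,r=tcp()
    if cur is not None: p,r=cur
    y=np.array([0,0,-1.]);
    if zang is None:
        z=r.as_matrix()[:,2]; zang=np.degrees(np.arctan2(z[1],z[0]))
    best=None
    for a in (zang,zang+180):
        a=np.radians(a); z=np.array([np.cos(a),np.sin(a),0]); x=np.cross(y,z)
        T=R.from_matrix(np.c_[x,y,z]); rv=(r.inv()*T).as_rotvec()
        if best is None or np.linalg.norm(rv)<np.linalg.norm(best): best=rv
    sh=r.inv().apply(np.array(pos)-p)
    return sh,best
def snap(name,fn,box=None,f=1):
    c=bot.calibration(name); im=bot.read_camera(name)[:,:,::-1].copy()
    cv2.imwrite(f'pics/{fn}_raw.png',im); np.savez(f'pics/{fn}.npz',K=c['intrinsics'],V=c['view'])
    if box: im=im[box[1]:box[3],box[0]:box[2]]
    if f!=1: im=cv2.resize(im,None,fx=f,fy=f,interpolation=cv2.INTER_CUBIC)
    cv2.imwrite(f'pics/{fn}.png',im)
    return c
def ld(fn):
    d=np.load(f'pics/{fn}.npz'); return dict(intrinsics=d['K'],view=d['V'])
E
python3 - <<'E'
from h import *
c=bot.calibration('top')
z=lambda *l:[(110+a/2.5,110+b/2.5) for a,b in l]
print('case',cast(c,z((177,217),(632,238),(627,338),(170,318)),.056)[:,:2])
print('collars',cast(c,z((161,141),(327,114),(497,149),(660,134)),.13)[:,:2])
print('pillartop',cast(c,z((152,134),(325,106),(501,145),(667,126)),.169)[:,:2])
print('dial',cast(c,z((727,218),),.08)[:,:2])
print('box',cast(c,z((668,168),(763,166),(765,286),(668,282)),.059)[:,:2])
print('lamphead',cast(c,z((144,64),(321,32),(494,66),(659,50)),.12)[:,:2])
print('pulls',cast(c,z((182,234),(623,254)),.07)[:,:2])
s,p,r=tcp(); print(r.as_matrix())
E
```

```text
case [[ 0.5645  0.2828]
 [ 0.5212 -0.283 ]
 [ 0.3983 -0.2696]
 [ 0.4381  0.2889]]
collars [[ 0.6422  0.2823]
 [ 0.6693  0.084 ]
 [ 0.6199 -0.1169]
 [ 0.6321 -0.3096]]
pillartop [[ 0.6396  0.2808]
 [ 0.6667  0.0811]
 [ 0.614  -0.1197]
 [ 0.6304 -0.3095]]
dial [[ 0.5384 -0.3947]]
box [[ 0.6079 -0.3324]
 [ 0.6068 -0.4502]
 [ 0.4567 -0.4403]
 [ 0.4649 -0.323 ]]
lamphead [[ 0.7428  0.3085]
 [ 0.7766  0.092 ]
 [ 0.7262 -0.1175]
 [ 0.7398 -0.3173]]
pulls [[ 0.5401  0.2721]
 [ 0.4994 -0.2683]]
[[-0.9572 -0.0003  0.2896]
 [-0.2896  0.0015 -0.9572]
 [-0.0001 -1.     -0.0015]]
```

Run:
```python
from h import *
for g in [(0.40,-0.40,0.32),(0.47,0.0,0.32)]: print(goal(g,-94.4))
```

```text
(array([-0.267 , -0.1132, -0.0759]), array([0.0016, 0.3706, 0.0002]))
(array([-0.4499, -0.1126, -0.4385]), array([0.0016, 0.3706, 0.0002]))
```

Call:
{"fn": "drive_tool", "kwargs": {
  "steps": [-0.04,-0.02,-0.01,0,0.05,0,-0.08,-0.04,-0.02,0,0.1,0]
}}

```text
invalid input
```

Call:
{"fn": "drive_tool", "kwargs": {
  "steps": [-0.04,-0.02,-0.01,0,0.05,0,0,-0.08,-0.04,-0.02,0,0.1,0,0,-0.12,-0.06,-0.03,0,0.15,0,0,-0.16,-0.08,-0.045,0,0.2,0,0,-0.2,-0.1,-0.06,0,0.25,0,0,-0.24,-0.113,-0.075,0,0.3,0,0,-0.28,-0.113,-0.105,0,0.37,0,0,-0.3,-0.113,-0.15,0,0.37,0,0]
}}

```text
time: 0.95
eef_pos: [0.4135, -0.3195, 0.3202]
eef_rot: [0.026, -0.028, -0.706, 0.707]
force: [0.1, 0.9, -0.7]
grip_width: 0.0853
```

Call:
{"fn": "drive_tool", "kwargs": {
  "steps": [-0.004,0,-0.045,0,0,0,0.55,-0.008,0,-0.09,0,0,0,0.55,-0.012,0,-0.135,0,0,0,0.55,-0.016,0,-0.18,0,0,0,0.55,-0.02,0,-0.225,0,0,0,0.55,-0.025,0,-0.27,0,0,0,0.55,-0.03,0,-0.32,0,0,0,0.55,-0.032,0,-0.323,0,0,0,0.55]
}}

```text
time: 1.75
eef_pos: [0.4667, 0.0052, 0.3203]
eef_rot: [-0.025, 0.024, 0.708, -0.706]
force: [0.7, -0.9, -0.0]
grip_width: 0.0386
```

Run:
```python
from h import *
s,p,r=tcp(); print(p,s['qpos'],s['grip_width'],s['force'])
print(r.as_matrix())
snap('wrist','w1',f=1.4); snap('top','t1',(110,110,430,260),2.5)
```

```text
[0.4667 0.0052 0.3203] [-0.0821  0.0798  1.5201  0.0031  1.542   1.5579] 0.0386092787588364 [ 0.7321 -0.9099 -0.023 ]
[[-0.9976 -0.0001 -0.0692]
 [ 0.0692  0.0031 -0.9976]
 [ 0.0003 -1.     -0.0031]]
```

View pics/w1.png

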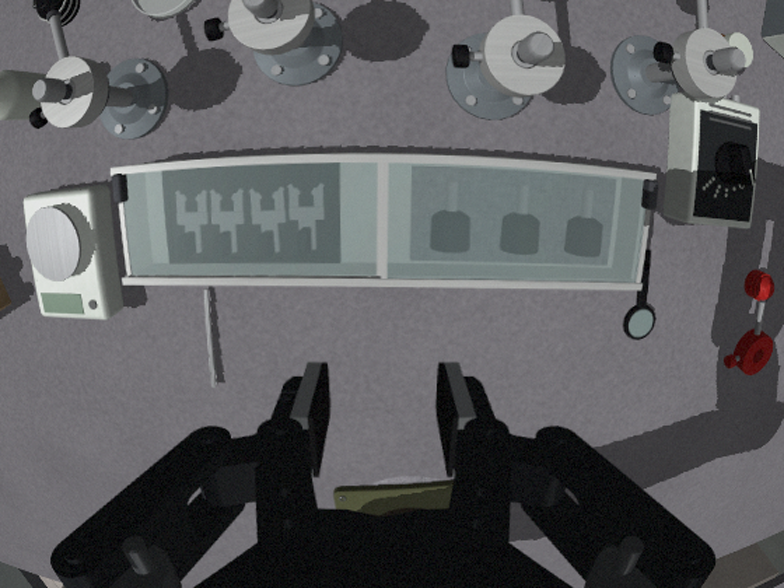

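Run:
```python
from h import *
im=cv2.imread('pics/w1_raw.png')
a=cv2.resize(im[105:215,70:180],None,fx=3.6,fy=3.6,interpolation=cv2.INTER_CUBIC)
b=cv2.resize(im[105:215,390:500],None,fx=3.6,fy=3.6,interpolation=cv2.INTER_CUBIC)
cv2.imwrite('pics/w1c.png',np.hstack([a,b]))
d=cv2.resize(im[0:105,0:270],None,fx=2.96,fy=2.96,interpolation=cv2.INTER_CUBIC)
e=cv2.resize(im[0:105,290:560],None,fx=2.96,fy=2.96,interpolation=cv2.INTER_CUBIC)[:270]
cv2.imwrite('pics/w1l.png',np.vstack([d[:300],e]))
```

```text
(no output)
```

View pics/w1c.png

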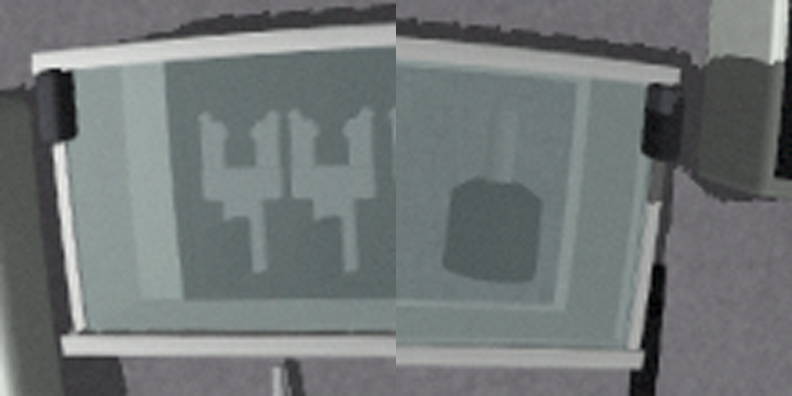

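View pics/w1l.png

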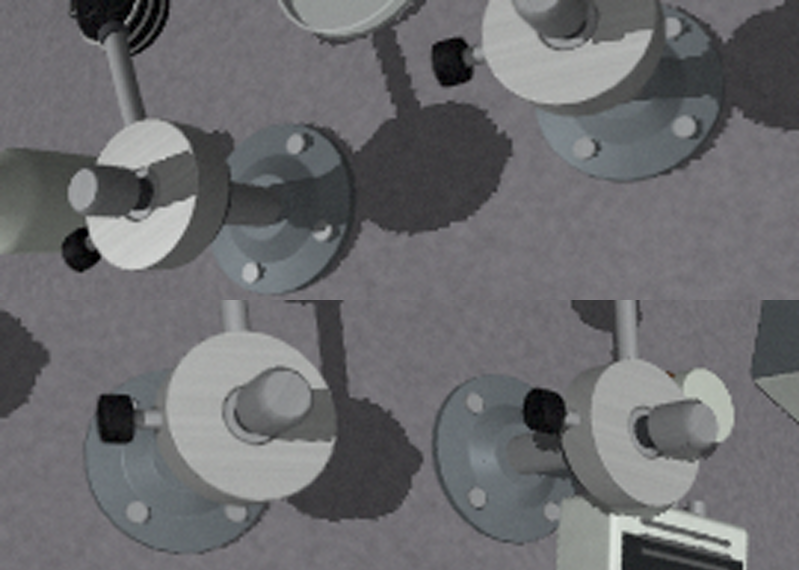

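Run:
```python
from h import *
from scipy.optimize import least_squares
c=ld('w1')
P=cast(c,[(78.9,119.4),(468.9,123.3),(458.6,206.7),(87.2,203.6)],.056,True)[:,:2]
print(P, 'cen',P.mean(0), np.linalg.norm(P[0]-P[1]),np.linalg.norm(P[0]-P[3]))
d=(P[0]-P[1]+P[3]-P[2]); print('yaw',np.degrees(np.arctan2(-d[0],d[1])))
L=[[(148,118),(100,165),(90,215),(130,270),(180,235),(198,165),(185,130)],
[(483,30),(500,80),(545,103),(600,100),(645,70),(662,25)],
[(165,410),(185,355),(235,333),(290,345),(335,400),(325,460),(260,500),(190,470)],
[(592,400),(600,375),(640,360),(690,395),(700,460),(660,507),(610,480),(590,430)]]
for i,l in enumerate(L):
    l=np.array(l,float)
    if i>1: l-= [0,300]
    l/=2.96
    if i>1: l[:,0]+=290
    Q=cast(c,l,.13,True)[:,:2]
    f=least_squares(lambda v:np.hypot(*(Q-v[:2]).T)-.034,Q.mean(0)); print(i,f.x,f.fun)
# pillar heads top
print(cast(c,np.array([(82,192),(580,-5)])/2.96,.169,True))
print(cast(c,np.array([(283,93),(703,130)])/2.96+[290,0],.169,True))
# pulls z .07
print(cast(c,[(70+55/3.6,105+105/3.6),(390+(668-396)/3.6,105+122/3.6)],.07,True))
# clips: grip tops z .049
print(cast(c,[(70+258/3.6,105+270/3.6),(70+348/3.6,105+270/3.6)],.049,True))
# plate
```

```text
[[ 0.565   0.2879]
 [ 0.5195 -0.2872]
 [ 0.39   -0.2778]
 [ 0.4347  0.2999]] cen [0.4773 0.0057] 0.5769261680995027 0.13085460257858317
yaw -4.4732109408708
0 [0.6417 0.2805] [-0.0004 -0.0025 -0.0014  0.0001 -0.0029 -0.0014 -0.0001]
1 [0.6682 0.0802] [ 0.0011  0.0004 -0.001   0.      0.0012  0.0002]
2 [ 0.6198 -0.1169] [-0.     -0.0004 -0.001  -0.0001  0.001  -0.0014 -0.0006  0.0003]
3 [ 0.6325 -0.3093] [-0.0002  0.0003 -0.0006  0.003  -0.0001  0.      0.0016  0.0012]
[[0.6407 0.2826 0.169 ]
 [0.6649 0.0682 0.169 ]]
[[ 0.6202 -0.1155  0.169 ]
 [ 0.6292 -0.308   0.169 ]]
[[ 0.5414  0.2707  0.07  ]
 [ 0.4976 -0.2725  0.07  ]]
[[0.4612 0.1993 0.049 ]
 [0.4576 0.16   0.049 ]]
```

Run:
```python
from h import *
for g in [(0.541,0.268,0.12),(.541,.268,.072)]: print(goal(g,-94.45))
```

```text
(array([-0.0549,  0.2   , -0.2718]), array([-0.0005,  0.0052,  0.0006]))
(array([-0.0549,  0.248 , -0.2719]), array([-0.0005,  0.0052,  0.0006]))
```

Call:
{"fn": "drive_tool", "kwargs": {
  "steps": [-0.01,0.02,-0.04,0,0.005,0,0.5,-0.02,0.04,-0.08,0,0.005,0,0.5,-0.03,0.06,-0.12,0,0.005,0,0.5,-0.04,0.08,-0.16,0,0.005,0,0.5,-0.05,0.1,-0.2,0,0.005,0,0.5,-0.055,0.12,-0.24,0,0.005,0,0.5,-0.055,0.15,-0.272,0,0.005,0,0.5,-0.055,0.19,-0.272,0,0.005,0,0.5]
}}

```text
time: 2.65
eef_pos: [0.5456, 0.2693, 0.1306]
eef_rot: [-0.027, 0.03, 0.708, -0.705]
force: [0.6, 0.6, -0.5]
grip_width: 0.0432
```

Run:
```python
from h import *
s,p,r=tcp(); print(p,s['force'],s['grip_width'],r.as_matrix()[:,2])
snap('wrist','w2',f=1.4); print(goal((.541,.268,.072),-94.45))
```

```text
[0.5456 0.2693 0.1306] [ 0.5934  0.6482 -0.4599] 0.04316889769011972 [-0.0802 -0.9968 -0.0035]
(array([-0.0017,  0.0505, -0.0033]), array([-0.0049, -0.0032,  0.0087]))
```

View pics/w2.png

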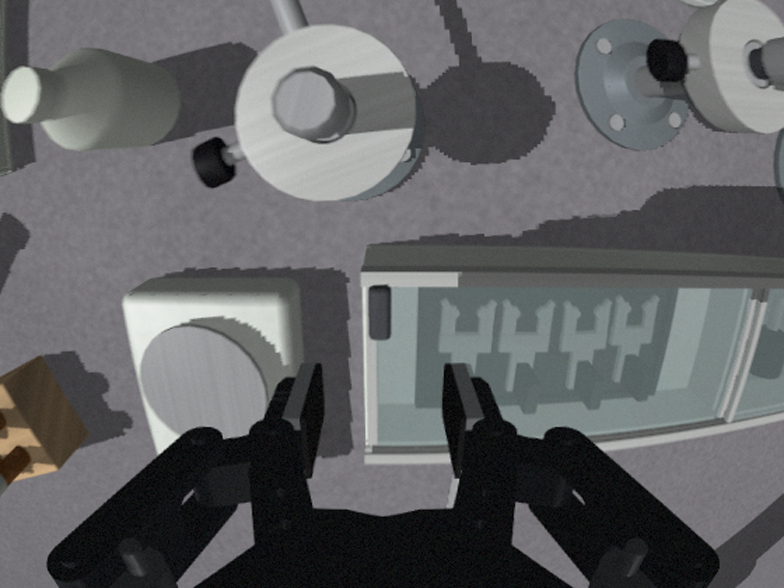

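Run:
```python
from h import *
c=ld('w2')
for z in (.07,.078): print(cast(c,[(379/1.4,313/1.4),(381/1.4,287/1.4),(381/1.4,338/1.4)],z,True))
print(cast(c,np.array([(362,247),(362,270),(365,460)])/1.4,.065,True))
L=np.array([(237,110),(255,60),(325,25),(395,60),(414,110),(400,160),(330,200),(255,165)])/1.4
from scipy.optimize import least_squares
Q=cast(c,L,.13,True)[:,:2]
f=least_squares(lambda v:np.hypot(*(Q-v[:2]).T)-.034,Q.mean(0)); print('lamp0',f.x,f.fun)
print('head',cast(c,np.array([(306,100)])/1.4,.169,True))
```

```text
[[0.5414 0.2725 0.07  ]
 [0.5558 0.2702 0.07  ]
 [0.5269 0.2726 0.07  ]]
[[0.5444 0.2722 0.078 ]
 [0.5583 0.27   0.078 ]
 [0.5304 0.2723 0.078 ]]
[[0.5768 0.2785 0.065 ]
 [0.5644 0.2796 0.065 ]
 [0.4393 0.2901 0.065 ]]
lamp0 [0.6421 0.2837] [-0.0015 -0.001  -0.001  -0.002  -0.0014 -0.0009 -0.0013 -0.002 ]
head [[0.6423 0.2834 0.169 ]]
```

Call:
{"fn": "drive_tool", "kwargs": {
  "steps": [0.003,0.02,-0.002,0,-0.003,0,0.5,0.003,0.04,-0.002,0,-0.003,0,0.5,0.003,0.055,-0.002,0,-0.003,0,0.5,0.003,0.059,-0.002,0,-0.003,0,0.5,0.003,0.06,-0.002,0,-0.003,0,1,0.003,0.06,-0.002,0,-0.003,0,1,0.003,0.06,-0.002,0,-0.003,0,1,0.003,0.06,-0.002,0,-0.003,0,1],
  "squeeze": 30
}}

```text
time: 3.5
eef_pos: [0.5401, 0.269, 0.0714]
eef_rot: [-0.027, 0.028, 0.707, -0.706]
force: [0.4, 0.5, 0.7]
grip_width: -0.0002
```

Run:
```python
from h import *
snap('wrist','w3',f=1.4); snap('side','s3',(200,220,360,340),4.5)
```

```text
(no output)
```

View pics/w3.png

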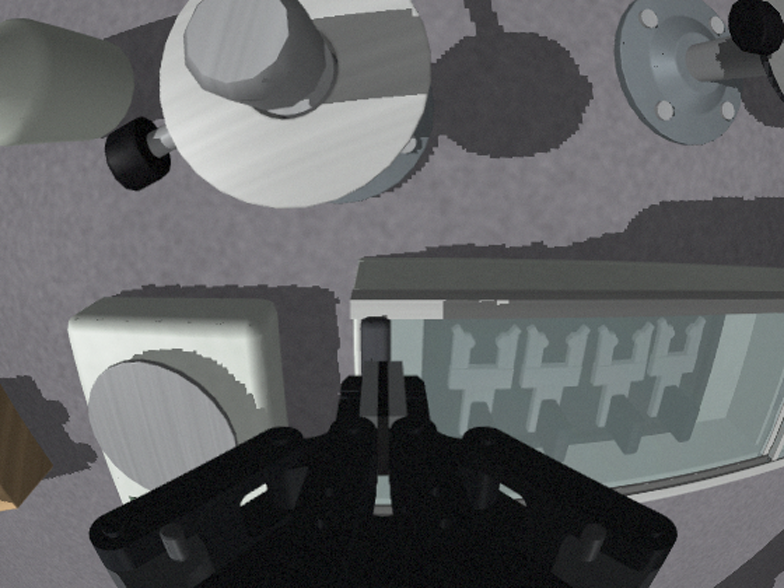

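View pics/s3.png

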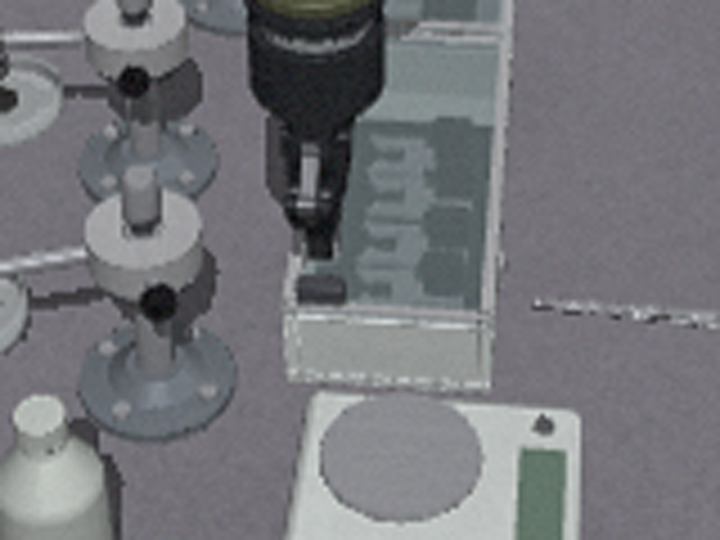

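Run:
```python
from h import *
for z in np.arange(.045,.085,.005):
    print(z,cast(ld('w2'),np.array([(381,287),(372,262)])/1.4,z,True)[:,:2].ravel(),cast(ld('w3'),np.array([(375,317),(353,300)])/1.4,z,True)[:,:2].ravel())
```

```text
0.045 [0.548  0.271  0.5633 0.2749] [0.5469 0.2727 0.5558 0.2818]
0.049999999999999996 [0.5496 0.2709 0.5645 0.2747] [0.5488 0.2724 0.5575 0.2813]
0.05499999999999999 [0.5511 0.2707 0.5658 0.2745] [0.5508 0.2722 0.5592 0.2808]
0.05999999999999999 [0.5527 0.2706 0.567  0.2742] [0.5527 0.2719 0.5609 0.2804]
0.06499999999999999 [0.5542 0.2704 0.5683 0.274 ] [0.5547 0.2717 0.5626 0.2799]
0.06999999999999998 [0.5558 0.2702 0.5696 0.2738] [0.5566 0.2715 0.5643 0.2794]
0.07499999999999998 [0.5573 0.2701 0.5708 0.2735] [0.5585 0.2712 0.566  0.2789]
0.07999999999999999 [0.5589 0.2699 0.5721 0.2733] [0.5605 0.271  0.5678 0.2784]
0.08499999999999998 [0.5605 0.2698 0.5733 0.273 ] [0.5624 0.2707 0.5695 0.278 ]
```

Call:
{"fn": "drive_tool", "kwargs": {
  "steps": [0,0,-0.003,0,0,0,0.65,0,0,-0.003,0,0,0,0.65,0,0,-0.003,0,0,0,0.65,0,0.003,-0.003,0,0,0,0.65,0,0.006,-0.003,0,0,0,0.65,0,0.009,-0.003,0,0,0,0.65,0,0.012,-0.003,0,0,0,0.65,0,0.012,-0.003,0,0,0,0.65]
}}

```text
time: 4.4
eef_pos: [0.5392, 0.2717, 0.0577]
eef_rot: [0.028, -0.027, -0.706, 0.707]
force: [-0.1, 0.6, 0.3]
grip_width: 0.0302
```

Run:
```python
from h import *
snap('wrist','w4',f=1.4); s,p,r=tcp(); print(p,s['grip_width'])
```

```text
[0.5394 0.2718 0.058 ] 0.0296479338979552
```

View pics/w4.png

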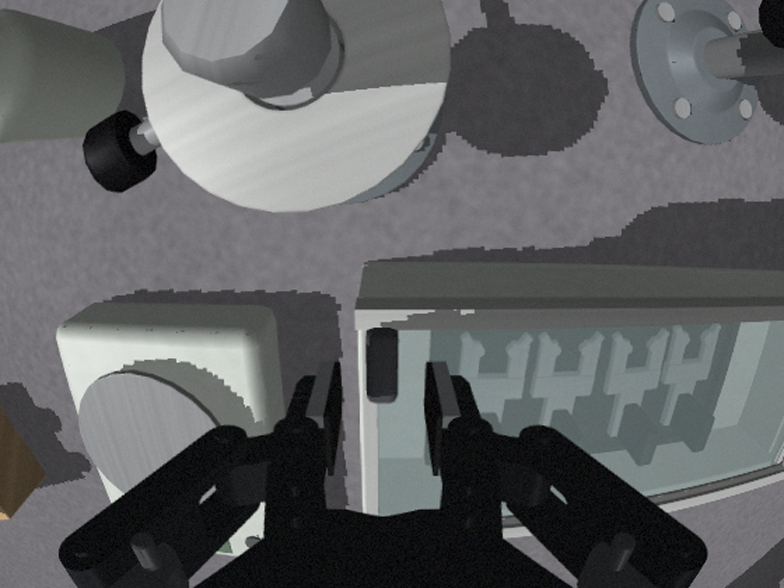

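Run:
```python
from h import *
c=ld('w4')
s,p,r=tcp(); print(proj(c,p,True)*1.4, proj(c,p+[0,0,.019],True)*1.4)
for z in (.05,.055,.06,.065,.07): print(z,cast(c,np.array([(382,328),(382,395),(382,402),(357,312),(357,327)])/1.4,z,True)[:,:2].round(4).tolist())
```

```text
[[384.0955 355.5424]] [[384.3141 378.491 ]]
0.05 [[0.5482, 0.272], [0.516, 0.2745], [0.5123, 0.2748], [0.556, 0.2816], [0.5494, 0.2822]]
0.055 [[0.5503, 0.2718], [0.519, 0.2743], [0.5155, 0.2745], [0.5579, 0.2811], [0.5515, 0.2817]]
0.06 [[0.5524, 0.2716], [0.5221, 0.274], [0.5186, 0.2743], [0.5598, 0.2807], [0.5535, 0.2813]]
0.065 [[0.5545, 0.2715], [0.5251, 0.2738], [0.5217, 0.274], [0.5616, 0.2802], [0.5556, 0.2808]]
0.07 [[0.5566, 0.2713], [0.5281, 0.2735], [0.5249, 0.2738], [0.5635, 0.2798], [0.5577, 0.2804]]
```

Call:
{"fn": "drive_tool", "kwargs": {
  "steps": [0.002,0.003,-0.002,0,0,0,0.65,0.002,0.006,-0.002,0,0,0,0.65,0.002,0.007,-0.002,0,0,0,0.65,0.002,0.007,-0.002,0,0,0,1,0.002,0.007,-0.002,0,0,0,1,0.002,0.007,-0.002,0,0,0,1,0.002,0.007,-0.002,0,0,0,1,0.002,0.007,-0.002,0,0,0,1],
  "squeeze": 25
}}

```text
time: 5.25
eef_pos: [0.5374, 0.2723, 0.0513]
eef_rot: [0.028, -0.027, -0.706, 0.708]
force: [-1.0, -6.2, 1.2]
grip_width: 0.0102
```

Call:
{"fn": "drive_tool", "kwargs": {
  "steps": [0,0,0.015,0,0,0,1,0,0,0.04,0,0,0,1,0,0,0.075,0,0,0,1,0,0,0.11,0,0,0,1,0,0,0.145,0,0,0,1,0,0,0.18,0,0,0,1,0,0,0.21,0,0,0,1,0,0,0.225,0,0,0,1]
}}

```text
time: 6.05
eef_pos: [0.5196, 0.0477, 0.0513]
eef_rot: [-0.029, 0.028, 0.707, -0.706]
force: [-0.4, 2.0, -2.7]
grip_width: 0.01
```

Run:
```python
from h import *
snap('wrist','w5',f=1.4); s,p,r=tcp(); print(p,s['grip_width'],s['force'],r.as_matrix()[:,2])
```

```text
[0.5195 0.0463 0.0513] 0.010223060065593027 [-0.7982 -3.4673 -1.7719] [-0.0804 -0.9968  0.0013]
```

View pics/w5.png

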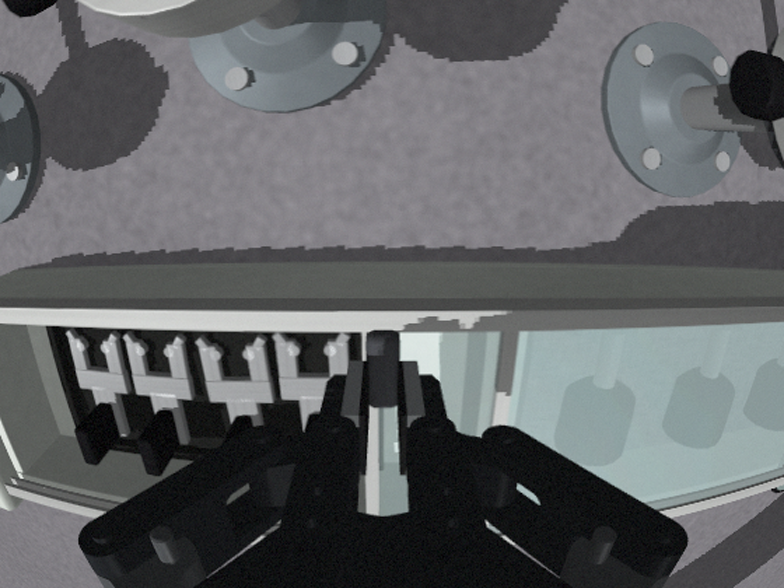

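Call:
{"fn": "drive_tool", "kwargs": {
  "steps": [0,0,0.006,0,0,0,1,0,0,0.012,0,0,0,1,0,0,0.012,0,0,0,0.75,0,0,0.01,0,0,0,0.75,0,0,0.01,0,0,0,0.75,0,-0.025,0.01,0,0,0,0.65,0,-0.06,0.01,0,0,0,0.65,0.02,-0.1,0.005,0,0,0,0.65]
}}

```text
time: 6.9
eef_pos: [0.5022, 0.0464, 0.1521]
eef_rot: [0.027, -0.028, -0.706, 0.707]
force: [0.9, 0.7, 0.8]
grip_width: 0.0301
```

Run:
```python
from h import *
snap('wrist','w6',f=1.4); s,p,r=tcp(); print(p,s['grip_width'],s['force'],r.as_matrix()[:,2])
snap('top','t6',(170,180,370,250),4)
```

```text
[0.5007 0.0478 0.1584] 0.029615699221755113 [-2.5293  0.5412  2.4463] [-0.0773 -0.997  -0.0014]
```

View pics/w6.png

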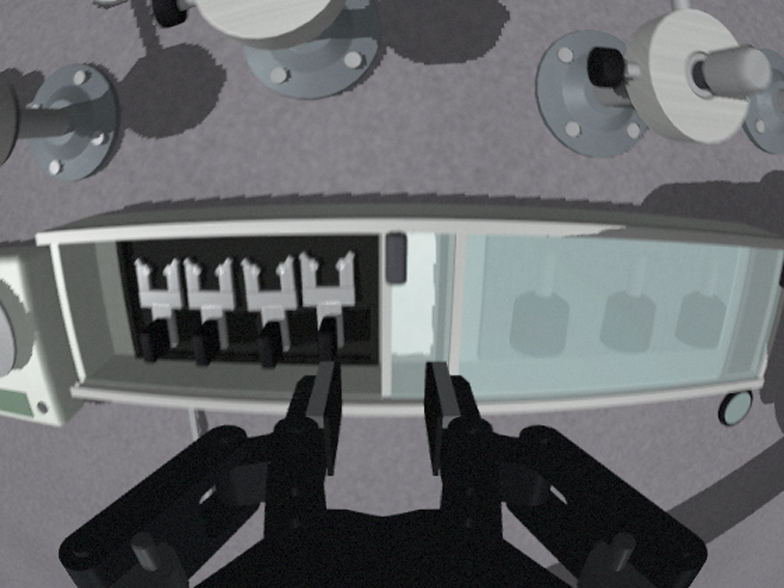

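Call:
{"fn": "drive_tool", "kwargs": {
  "steps": [0.015,0,-0.02,0,0,0,0.65,0.03,0,-0.04,0,0,0,0.65,0.045,0,-0.06,0,0,0,0.65,0.06,0,-0.08,0,0,0,0.65,0.075,0,-0.095,0,0,0,0.65,0.085,0,-0.095,0,0,0,0.65,0.085,0,-0.095,0,0,0,0.65,0.085,0,-0.095,0,0,0,0.65]
}}

```text
time: 7.8
eef_pos: [0.4229, 0.1474, 0.1514]
eef_rot: [0.027, -0.028, -0.706, 0.707]
force: [0.6, -0.2, 0.5]
grip_width: 0.0299
```

Run:
```python
from h import *
snap('wrist','w7',f=1.4); s,p,r=tcp(); print(p,s['grip_width'],s['force'],r.as_matrix()[:,2])
```

```text
[0.4234 0.1473 0.1515] 0.029728185277684265 [0.5064 0.0882 0.5893] [-0.0784 -0.9969  0.0001]
```

View pics/w7.png

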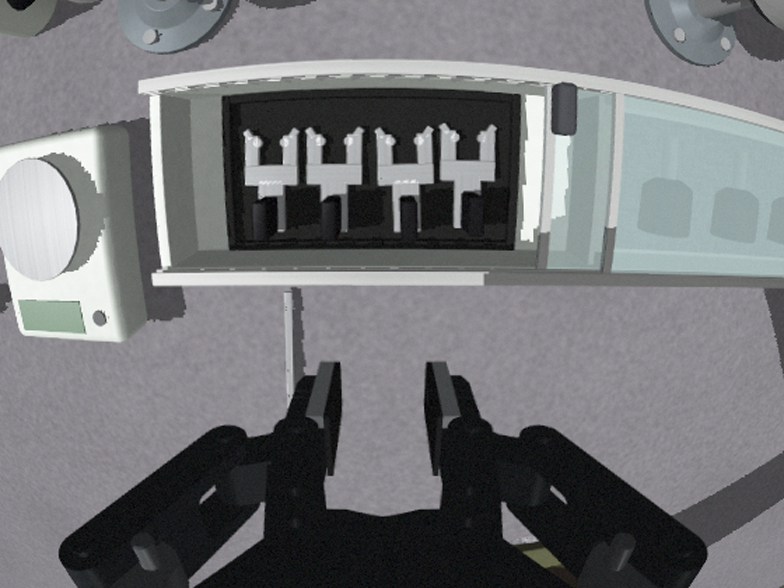

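Run:
```python
from h import *
im=cv2.imread('pics/w7_raw.png')
a=cv2.resize(im[80:180,160:370],None,fx=3.8,fy=3.8,interpolation=cv2.INTER_CUBIC)
cv2.imwrite('pics/w7z.png',np.clip(a.astype(float)*1.5,0,255).astype(np.uint8))
```

```text
(no output)
```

View pics/w7z.png

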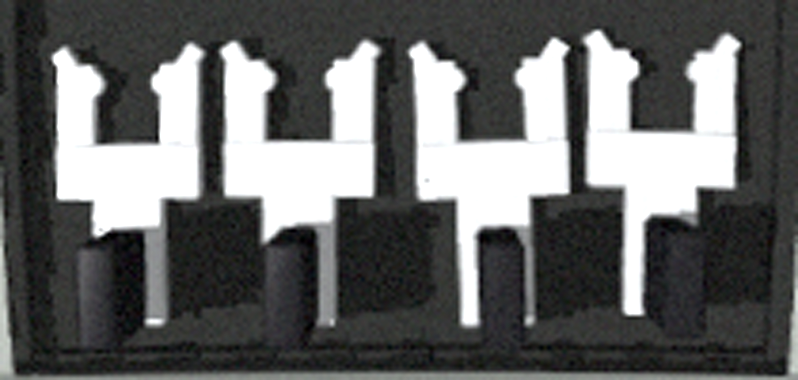

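```bash
cat > clips.py <<'E'
from h import *
C=np.array([.479,.005]); X=np.array([.997,-.077]); Y=np.array([.077,.997])
def case(p): p=np.asarray(p)[...,:2]-C; return np.stack([p@X,p@Y],-1)
E
python3 - <<'E'
from clips import *
c=ld('w7')
# mid tips, crossbar centre, stem end
for n,pts in dict(A=[(127,45),(127,198),(130,325)],B=[(300,42),(299,198),(299,325)],C=[(490,40),(494,197),(498,326)],D=[(664,36),(662,188),(660,316)]).items():
    P=cast(c,np.array(pts)/3.8+[160,80],.017,True)[:,:2]
    fx=P[2]+(P[0]-P[2])/70*12.5e-0
    d=P[0]-P[2]; print(n,'world fin',fx,'case',case(P).round(4).tolist(),'len',np.linalg.norm(d),'yaw',np.degrees(np.arctan2(d[1],d[0])))
print(case(cast(c,np.array([(152,88),(165,270),(540,90),(540,270)])/1.4,.056,True)).round(4).tolist())
# fin tops z=.049 rear edge centre
print(case(cast(c,np.array([(98,345),(285,345),(502,345),(680,333)])/3.8+[160,80],.049,True)).round(4).tolist())
E
```

```text
A world fin [0.4672 0.2198] case [[0.0292, 0.2117], [-0.0087, 0.2128], [-0.0408, 0.2136]] len 0.06997366883242158 yaw -6.022911223555903
B world fin [0.4631 0.1772] case [[0.0281, 0.1693], [-0.01, 0.17], [-0.0415, 0.1707]] len 0.06960396417193518 yaw -5.599525940505592
C world fin [0.4591 0.1289] case [[0.0282, 0.124], [-0.01, 0.1228], [-0.0419, 0.1216]] len 0.07018447735535317 yaw -2.422943544512072
D world fin [0.4588 0.0881] case [[0.0304, 0.082], [-0.007, 0.0817], [-0.039, 0.0811]] len 0.06936664056404988 yaw -3.6666775156369935
[[0.0598, 0.2785], [-0.0561, 0.2782], [0.0524, 0.0467], [-0.0569, 0.0408]]
[[-0.0393, 0.2134], [-0.04, 0.1705], [-0.0401, 0.1224], [-0.037, 0.0825]]
```

Run:
```python
from h import *
for g in [(0.4672,.2198,0.06)]: print(goal(g,-94.9))
```

```text
(array([-0.0379,  0.0915, -0.0757]), array([-0.0001,  0.007 , -0.001 ]))
```

Call:
{"fn": "drive_tool", "kwargs": {
  "steps": [-0.015,0.015,-0.03,0,0.007,0,0.65,-0.03,0.03,-0.06,0,0.007,0,0.65,-0.038,0.05,-0.076,0,0.007,0,0.65,-0.038,0.08,-0.076,0,0.007,0,0.65,-0.038,0.091,-0.076,0,0.007,0,0.65,-0.038,0.091,-0.076,0,0.007,0,0.65,-0.038,0.091,-0.076,0,0.007,0,0.65,-0.038,0.091,-0.076,0,0.007,0,0.65]
}}

```text
time: 8.65
eef_pos: [0.4675, 0.2204, 0.0617]
eef_rot: [-0.03, 0.031, 0.707, -0.706]
force: [0.3, 0.3, -0.2]
grip_width: 0.0297
```

Run:
```python
from h import *
snap('wrist','w8',f=1.4); s,p,r=tcp(); print(p,s['grip_width'],s['force'],r.as_matrix()[:,2])
print(goal((0.4672,.2198,0.0195),-94.9))
```

```text
[0.4675 0.2205 0.0618] 0.02992585949886 [0.4493 0.4966 0.0886] [-0.0858 -0.9963 -0.0011]
(array([0.0003, 0.0423, 0.0008]), array([ 0.0011, -0.0003, -0.0024]))
```

View pics/w8.png

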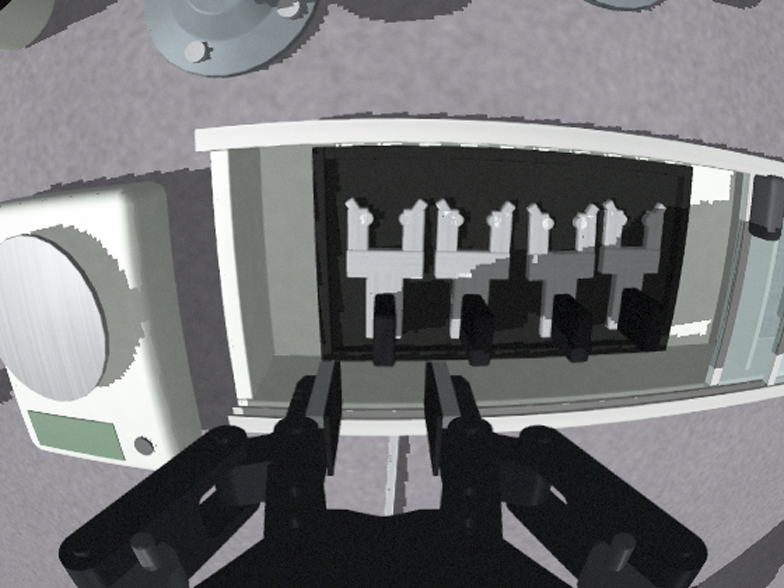

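Call:
{"fn": "drive_tool", "kwargs": {
  "steps": [0,0.025,0,0,0,0,0.65,0,0.04,0,0,0,0,0.65,0,0.042,0,0,0,0,0.65,0,0.042,0,0,0,0,1,0,0.042,0,0,0,0,1,0,0.042,0,0,0,0,1,0,0.02,0,0,0,0,1,0,-0.02,0,0,0,0,1],
  "squeeze": 80
}}

```text
time: 9.5
eef_pos: [0.4641, 0.2196, 0.0792]
eef_rot: [0.032, -0.028, -0.706, 0.707]
force: [0.7, -0.1, -0.3]
grip_width: 0.0068
```

Run:
```python
from h import *
s,p,r=tcp(); print(p,s['grip_width'],s['force'],r.as_matrix()[:,2])
# goal: clip origin 30 mm short of the pillar
import math
h=-4.9; u=np.array([math.cos(math.radians(h)),math.sin(math.radians(h))])
L=np.array([.642,.2835])
for back,z in ((.055,.155),(.055,.141)):
    q=L-u*(.0415+back); print(goal((q[0],q[1],z),-94.9))
```

```text
[0.4641 0.2196 0.0792] 0.006808353460279584 [ 0.7485 -0.118  -0.2555] [-0.0851 -0.9964  0.0026]
(array([-0.0749, -0.0764, -0.0786]), array([-0.0026,  0.0003,  0.0055]))
(array([-0.075 , -0.0624, -0.0787]), array([-0.0026,  0.0003,  0.0055]))
```

Call:
{"fn": "drive_tool", "kwargs": {
  "steps": [-0.01,-0.03,-0.01,0,0,0,1,-0.02,-0.055,-0.02,0,0,0,1,-0.03,-0.076,-0.04,0,0,0,1,-0.045,-0.076,-0.06,0,0,0,1,-0.06,-0.076,-0.079,0,0,0,1,-0.07,-0.076,-0.079,0,0,0,1,-0.075,-0.076,-0.079,0,0,0,1,-0.075,-0.076,-0.079,0,0,0,1]
}}

```text
time: 10.3
eef_pos: [0.5479, 0.2919, 0.1562]
eef_rot: [0.031, -0.03, -0.706, 0.707]
force: [-0.1, 0.4, -1.1]
grip_width: 0.0069
```

Run:
```python
from h import *
snap('wrist','w9',f=1.4); s,p,r=tcp(); print(p,s['grip_width'],s['force'],r.as_matrix())
snap('side','s9',(200,220,300,300),6)
```

```text
[0.5472 0.2918 0.1561] 0.006594484046843097 [-0.7228 -0.2495 -1.7681] [[-0.9963 -0.0014 -0.0859]
 [ 0.0859 -0.0008 -0.9963]
 [ 0.0013 -1.      0.0009]]
```

View pics/w9.png

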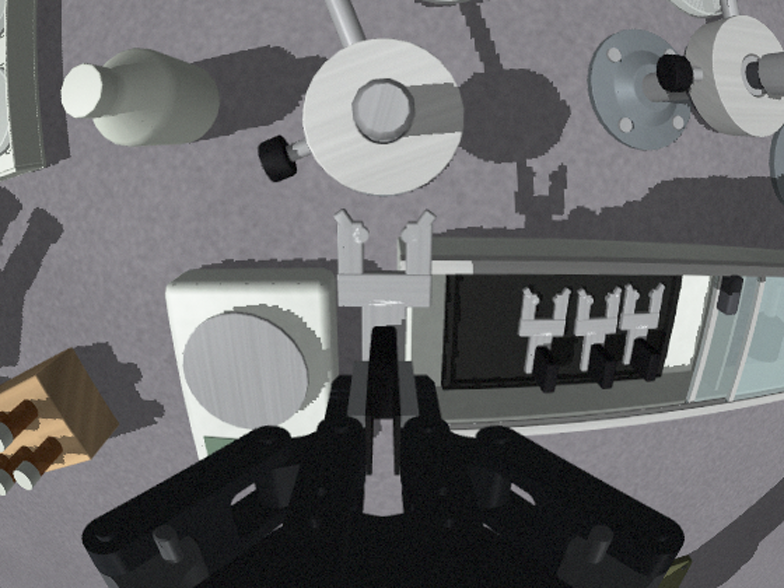

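View pics/s9.png

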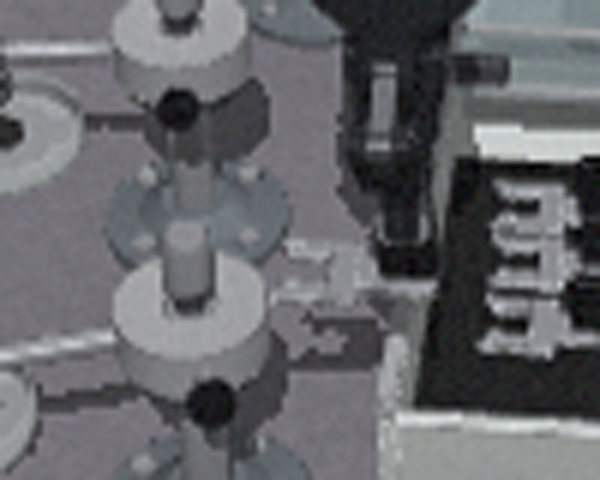

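```bash
cat >> clips.py <<'E'
from scipy.optimize import least_squares
def circ(c,L,z,r,s=1.4):
    Q=cast(c,np.array(L,float)/s,z,True)[:,:2]
    f=least_squares(lambda v:np.hypot(*(Q-v[:2]).T)-v[2],np.r_[Q.mean(0),r]); return f.x,np.abs(f.fun).max()
def collar(fn,box):
    """bright collar blob in raw picture box -> rim points -> circle fit"""
    pass
E
python3 - <<'E'
from clips import *
c=ld('w9'); s,p,r=tcp()
zt=p[2]-.003
P=cast(c,np.array([(337,216),(434,216),(385,305),(338,290),(431,288),(342,211),(430,210)])/1.4,zt,True)[:,:2]
loc=(np.c_[P,np.full(len(P),zt)]-p)@r.as_matrix()
print('tool-frame',loc.round(4).tolist())
print(circ(c,[(304,115),(320,75),(383,39),(440,70),(463,115),(445,165),(383,194),(325,170)],.13,.034))
print(circ(c,[(352,108),(365,86),(383,78),(405,88),(415,108),(400,130)],.169,.011))
E
```

```text
tool-frame [[-0.057, 0.0029, -0.0179], [-0.057, 0.0029, 0.0184], [-0.0216, 0.003, 0.0001], [-0.0279, 0.0029, -0.0183], [-0.0287, 0.003, 0.018], [-0.0589, 0.0029, -0.016], [-0.0593, 0.0029, 0.0168]]
(array([0.6418, 0.2844, 0.0326]), np.float64(0.0013166122585415094))
(array([0.6427, 0.2842, 0.0098]), np.float64(0.0005361513613644214))
```

Call:
{"fn": "drive_tool", "kwargs": {
  "steps": [0,0.008,-0.0005,0,0,0,1,0,0.015,-0.0005,0,0,0,1,-0.008,0.015,-0.0005,0,0,0,1,-0.016,0.015,-0.0005,0,0,0,1,-0.024,0.015,-0.0005,0,0,0,1,-0.032,0.015,-0.0005,0,0,0,1,-0.034,0.015,-0.0005,0,0,0,1,-0.034,0.015,-0.0005,0,0,0,1]
}}

```text
time: 11.2
eef_pos: [0.5825, 0.2904, 0.1414]
eef_rot: [-0.03, 0.03, 0.707, -0.706]
force: [-0.1, -0.6, -0.1]
grip_width: 0.0065
```

Run:
```python
from h import *
snap('wrist','w10',f=1.4); s,p,r=tcp(); print(p,s['grip_width'],s['force'],r.as_matrix())
snap('side','s10',(200,220,300,300),6)
```

```text
[0.5819 0.2904 0.1413] 0.006924267242706323 [-0.0137  0.6633 -0.8765] [[-0.9963 -0.0004 -0.0854]
 [ 0.0854 -0.     -0.9963]
 [ 0.0004 -1.      0.    ]]
```

View pics/w10.png

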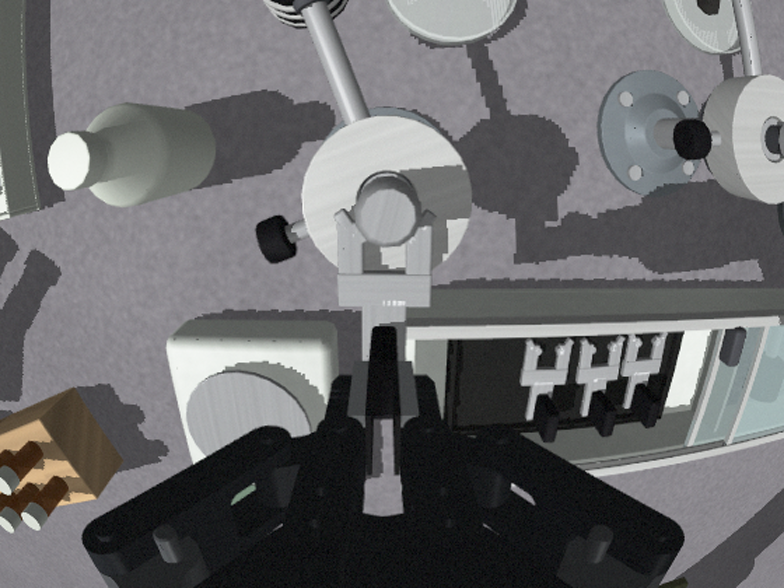

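View pics/s10.png

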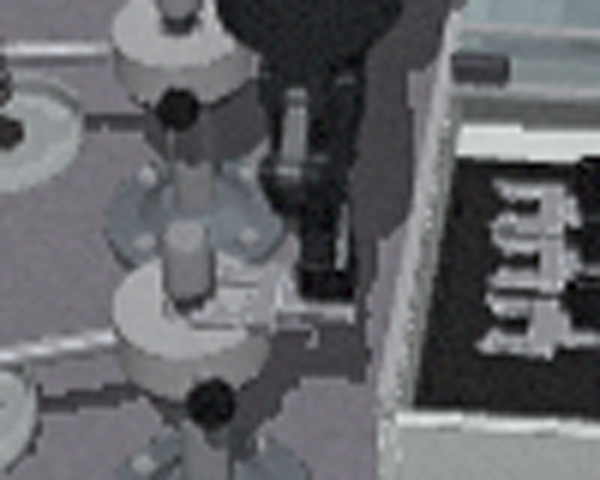

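Call:
{"fn": "drive_tool", "kwargs": {
  "steps": [-0.004,0,0.0005,0,0,0,1,-0.007,0,0.0005,0,0,0,1,-0.01,0,0.0005,0,0,0,1,-0.013,0,0.0005,0,0,0,1,-0.016,0,0.0005,0,0,0,1,-0.018,0,0.0005,0,0,0,1,-0.018,0,0.0005,0,0,0,1,-0.018,0,0.0005,0,0,0,1]
}}

```text
time: 12.1
eef_pos: [0.6008, 0.2886, 0.1417]
eef_rot: [-0.029, 0.031, 0.707, -0.706]
force: [0.2, 0.5, -0.9]
grip_width: 0.0069
```

Run:
```python
from h import *
snap('wrist','w11',f=1.4); s,p,r=tcp(); print(p,s['grip_width'],s['force'],r.as_matrix()[:,0])
snap('side','s11',(200,220,300,300),6)
```

```text
[0.6007 0.2885 0.1418] 0.006859219102763876 [ 0.839   0.1019 -0.9297] [-0.9964  0.0852 -0.0018]
```

View pics/w11.png

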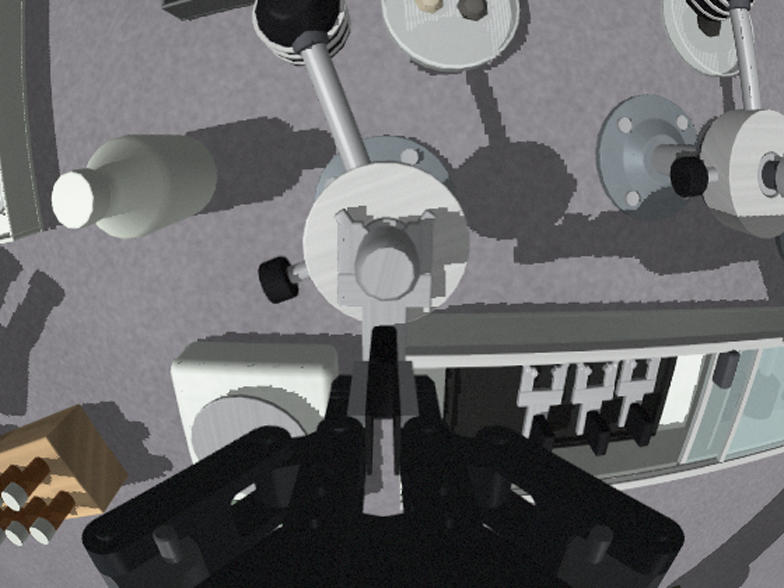

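View pics/s11.png

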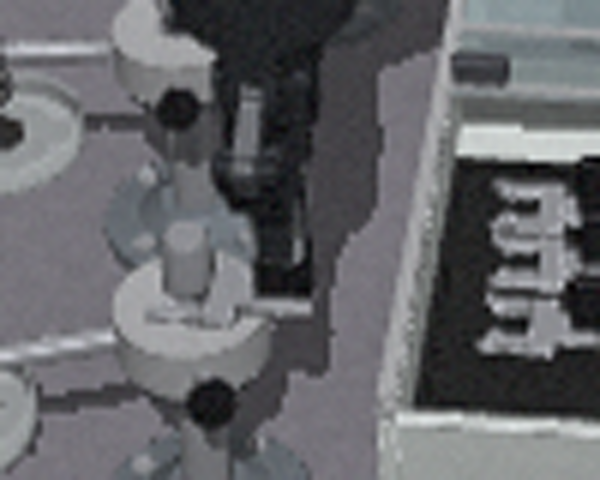

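Call:
{"fn": "drive_tool", "kwargs": {
  "steps": [-0.001,0,0,0,0,0,1,-0.002,0,0,0,0,0,1,-0.003,0,0,0,0,0,1,-0.003,0,0,0,0,0,1,-0.003,0,0,0,0,0,1,-0.003,0,0,0,0,0,1,-0.003,0,0,0,0,0,1,-0.003,0,0,0,0,0,1]
}}

```text
time: 13.0
eef_pos: [0.6022, 0.2882, 0.1414]
eef_rot: [0.03, -0.03, -0.706, 0.706]
force: [-2.9, -0.2, 0.8]
grip_width: 0.0067
```

Call:
{"fn": "drive_tool", "kwargs": {
  "steps": [-0.001,0,0,0,0,0,1,-0.002,0,0,0,0,0,1,-0.003,0,0,0,0,0,1,-0.003,0,0,0,0,0,1,-0.003,0,0,0,0,0,1,-0.003,0,0,0,0,0,1,-0.003,0,0,0,0,0,1,-0.003,0,0,0,0,0,1]
}}

```text
time: 13.8
eef_pos: [0.6028, 0.2881, 0.1411]
eef_rot: [0.032, -0.028, -0.706, 0.707]
force: [-8.6, 0.7, 4.0]
grip_width: 0.0065
```

Run:
```python
from h import *
snap('wrist','w12',(180,80,370,300),3.2); s,p,r=tcp(); print(p,s['grip_width'],s['force'],s['wrist_torque'])
```

```text
[0.6028 0.2881 0.1411] 0.006677888410473861 [-7.5405  0.4737  3.233 ] [ 0.2057  1.5071 -0.0326]
```

View pics/w12.png

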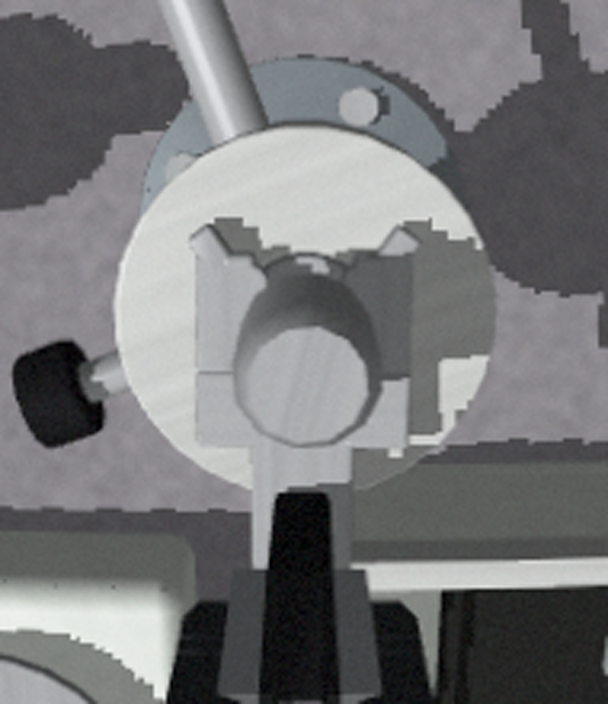

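Call:
{"fn": "drive_tool", "kwargs": {
  "steps": [0.004,0,0,0,0,0,1,0.004,0,0,0,0,0,0.7,0.004,0,0,0,0,0,0.65,0.004,0,0,0,0,0,0.65,0.004,-0.02,0,0,0,0,0.65,0.004,-0.05,0,0,0,0,0.65,0.03,-0.05,0.02,0,0,0,0.65,0.06,-0.05,0.05,0,0,0,0.65]
}}

```text
time: 14.65
eef_pos: [0.544, 0.2442, 0.1927]
eef_rot: [-0.028, 0.032, 0.707, -0.706]
force: [-0.2, -1.0, -1.4]
grip_width: 0.0299
```

Call:
{"fn": "drive_tool", "kwargs": {
  "steps": [0.025,0.01,0.025,0,0,0,0.65,0.045,0.02,0.05,0,0,0,0.65,0.065,0.04,0.07,0,0,0,0.65,0.07,0.07,0.073,0,0,0,0.65,0.07,0.095,0.073,0,0,0,0.65,0.07,0.095,0.073,0,0,0,0.65,0.07,0.095,0.073,0,0,0,0.65,0.07,0.095,0.073,0,0,0,0.65]
}}

```text
time: 15.45
eef_pos: [0.4675, 0.1769, 0.0977]
eef_rot: [-0.029, 0.031, 0.707, -0.706]
force: [0.6, -0.4, 0.5]
grip_width: 0.0301
```

Run:
```python
from h import *
snap('wrist','w13',f=1.4); s,p,r=tcp(); print(p,s['grip_width'],s['force'],r.as_matrix()[:,2])
print(goal((0.4631,.1772,0.0195),-95))
```

```text
[0.4675 0.177  0.0978] 0.02984214579896999 [-0.0027  0.0995 -0.2344] [-0.085  -0.9964 -0.0011]
(array([0.0046, 0.0783, 0.0002]), array([ 0.0011,  0.0022, -0.0031]))
```

View pics/w13.png

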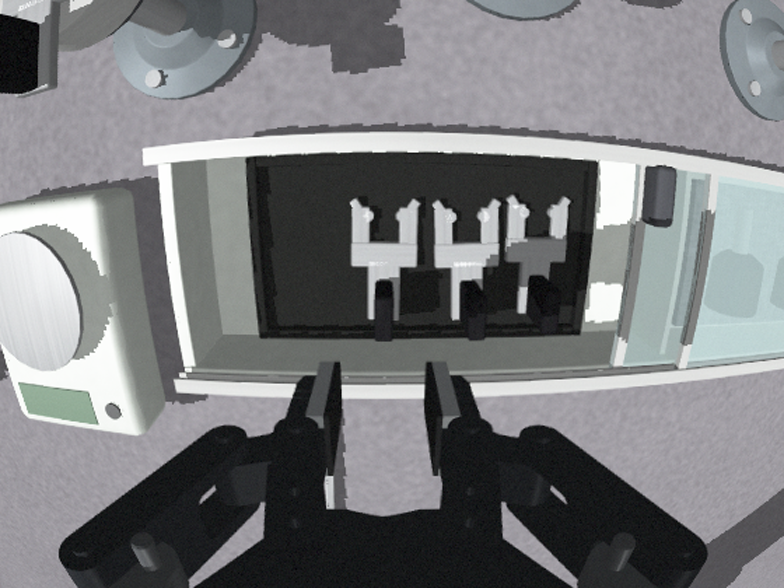

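Call:
{"fn": "drive_tool", "kwargs": {
  "steps": [0.003,0.04,0,0,0.002,0,0.65,0.003,0.07,0,0,0.002,0,0.65,0.003,0.078,0,0,0.002,0,0.65,0.003,0.078,0,0,0.002,0,0.65,0.003,0.078,0,0,0.002,0,1,0.003,0.078,0,0,0.002,0,1,0.003,0.078,0,0,0.002,0,1,0.003,0.06,0,0,0.002,0,1],
  "squeeze": 80
}}

```text
time: 16.3
eef_pos: [0.4616, 0.1764, 0.036]
eef_rot: [0.032, -0.03, -0.706, 0.707]
force: [-0.2, -0.1, -0.6]
grip_width: 0.0066
```

```bash
cat >> clips.py <<'E'
import math
def pre(L,back,z,h=-4.9,off=.0433):
    u=np.array([math.cos(math.radians(h)),math.sin(math.radians(h))]); q=np.array(L)-u*(off+back); return goal((q[0],q[1],z),h-90)
E
python3 - <<'E'
from clips import *
s,p,r=tcp(); print(p,s['grip_width'],s['force'],r.as_matrix()[:,2])
print(pre((.668,.083),.053,.155))
E
```

```text
[0.4616 0.1764 0.036 ] 0.006646150225209323 [-0.1562 -0.0564 -0.6484] [-0.0871 -0.9962  0.0008]
(array([-0.1172, -0.1192,  0.0753]), array([-0.0008, -0.0017,  0.0023]))
```

Call:
{"fn": "drive_tool", "kwargs": {
  "steps": [0,-0.045,0,0,0,0,1,-0.005,-0.08,0.01,0,0,0,1,-0.03,-0.11,0.025,0,0,0,1,-0.06,-0.119,0.04,0,-0.002,0,1,-0.09,-0.119,0.06,0,-0.002,0,1,-0.11,-0.119,0.075,0,-0.002,0,1,-0.117,-0.119,0.075,0,-0.002,0,1,-0.117,-0.119,0.075,0,-0.002,0,1]
}}

```text
time: 17.1
eef_pos: [0.5734, 0.0916, 0.1556]
eef_rot: [-0.03, 0.031, 0.707, -0.706]
force: [-0.6, 0.4, -0.5]
grip_width: 0.0065
```

Run:
```python
from h import *
snap('wrist','w14',f=1.4); s,p,r=tcp(); print(p,s['grip_width'],s['force'],r.as_matrix()[:,2])
```

```text
[0.5721 0.0921 0.1553] 0.006706326188869546 [0.313  0.346  0.6947] [-0.0856 -0.9963 -0.0005]
```

View pics/w14.png

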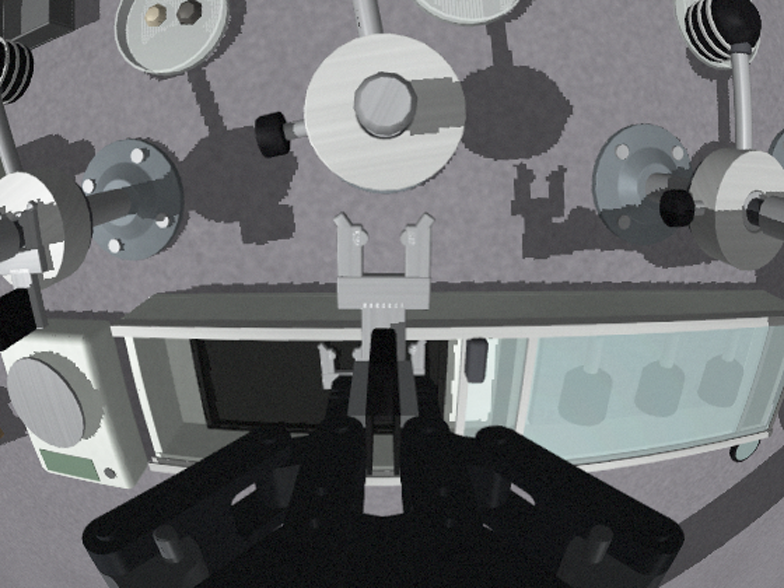

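Run:
```python
from clips import *
c=ld('w14'); s,p,r=tcp(); M=r.as_matrix()
zt=p[2]-.003
P=cast(c,np.array([(342,213),(430,213),(338,292),(430,292)])/1.4,zt,True)
print('tool-frame',((P-p)@M).round(4).tolist())
for L,z,R0 in (([(305,113),(320,70),(383,34),(440,65),(465,113),(447,160),(385,191),(325,162)],.13,.034),([(355,104),(366,82),(386,74),(407,82),(417,103),(404,126),(370,126)],.169,.011)):
    a,e=circ(c,L,z,R0); print(a,e, (np.r_[a[:2],p[2]]-p)@M)
```

```text
tool-frame [[-0.0585, 0.0029, -0.0155], [-0.0585, 0.0029, 0.0174], [-0.0274, 0.003, -0.0178], [-0.0273, 0.003, 0.0183]]
[0.6692 0.0833 0.0327] 0.00172292208367162 [-0.0975 -0.0001  0.0004]
[0.6696 0.0827 0.0098] 0.00043459506036300916 [-0.0979 -0.0001  0.001 ]
```

Call:
{"fn": "drive_tool", "kwargs": {
  "steps": [0,0.008,0,0,0,0,1,-0.004,0.0145,0,0,0,0,1,-0.014,0.0145,0,0,0,0,1,-0.024,0.0145,0,0,0,0,1,-0.034,0.0145,0,0,0,0,1,-0.039,0.0145,0,0,0,0,1,-0.04,0.0145,0,0,0,0,1,-0.04,0.0145,0,0,0,0,1]
}}

```text
time: 17.95
eef_pos: [0.6127, 0.0883, 0.1408]
eef_rot: [0.03, -0.03, -0.706, 0.706]
force: [-0.5, -0.3, -1.1]
grip_width: 0.0067
```

Call:
{"fn": "drive_tool", "kwargs": {
  "steps": [-0.003,0,0,0,0,0,1,-0.006,0,0,0,0,0,1,-0.009,0,0,0,0,0,1,-0.012,0,0,0,0,0,1,-0.015,0,0,0,0,0,1,-0.018,0,0,0,0,0,1,-0.02,0,0,0,0,0,1,-0.02,0,0,0,0,0,1]
}}

```text
time: 18.75
eef_pos: [0.6313, 0.0867, 0.1407]
eef_rot: [0.031, -0.029, -0.706, 0.706]
force: [-5.0, 0.1, 1.7]
grip_width: 0.0064
```

Run:
```python
from h import *
snap('wrist','w15',(180,80,370,260),3.2); s,p,r=tcp(); print(p,s['grip_width'],s['force'],s['wrist_torque'])
```

```text
[0.6313 0.0867 0.1407] 0.006507086678904253 [-5.2965  0.3378  1.8985] [-0.0199  0.9715 -0.0548]
```

View pics/w15.png

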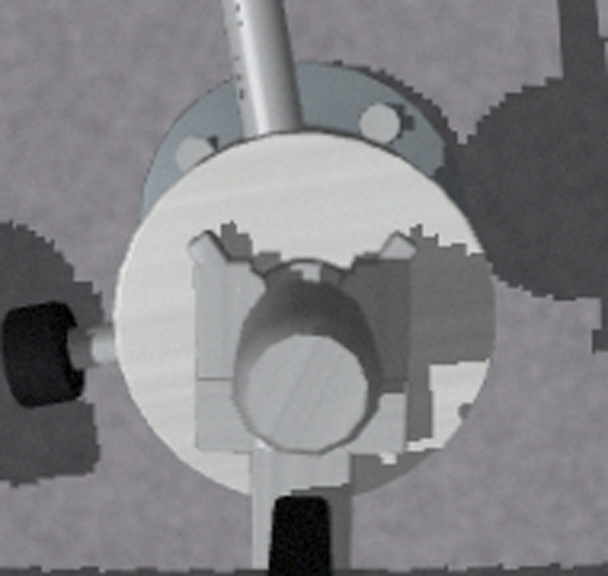

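Call:
{"fn": "drive_tool", "kwargs": {
  "steps": [0.003,0,0,0,0,0,1,0.003,0,0,0,0,0,0.7,0.003,0,0,0,0,0,0.65,0.003,0,0,0,0,0,0.65,0.003,-0.02,0,0,0,0,0.65,0.003,-0.05,0,0,0,0,0.65,0.03,-0.05,0,0,0,0,0.65,0.07,-0.05,-0.01,0,0,0,0.65]
}}

```text
time: 19.6
eef_pos: [0.5667, 0.1019, 0.1923]
eef_rot: [-0.029, 0.033, 0.707, -0.706]
force: [0.3, 1.5, -0.2]
grip_width: 0.0301
```

Call:
{"fn": "drive_tool", "kwargs": {
  "steps": [0.035,0.01,-0.01,0,-0.02,0,0.65,0.07,0.02,-0.015,0,-0.04,0,0.65,0.095,0.04,-0.017,0,-0.04,0,0.65,0.102,0.07,-0.017,0,-0.04,0,0.65,0.102,0.095,-0.017,0,-0.04,0,0.65,0.102,0.095,-0.017,0,-0.04,0,0.65,0.102,0.095,-0.017,0,-0.04,0,0.65,0.102,0.095,-0.017,0,-0.04,0,0.65]
}}

```text
time: 20.4
eef_pos: [0.4653, 0.1285, 0.0972]
eef_rot: [-0.015, 0.017, 0.707, -0.707]
force: [0.4, 0.6, 1.0]
grip_width: 0.0295
```

Run:
```python
from h import *
snap('wrist','w16',f=1.4); s,p,r=tcp(); print(p,s['grip_width'],s['force'],r.as_matrix()[:,2])
print(goal((0.4591,.1289,0.0195),-92.4))
```

```text
[0.4653 0.1284 0.0973] 0.03014508147452363 [ 0.1912  0.4918 -0.4821] [-0.0455 -0.999  -0.0007]
(array([ 0.0065,  0.0778, -0.0001]), array([ 0.0007, -0.0036, -0.0032]))
```

View pics/w16.png

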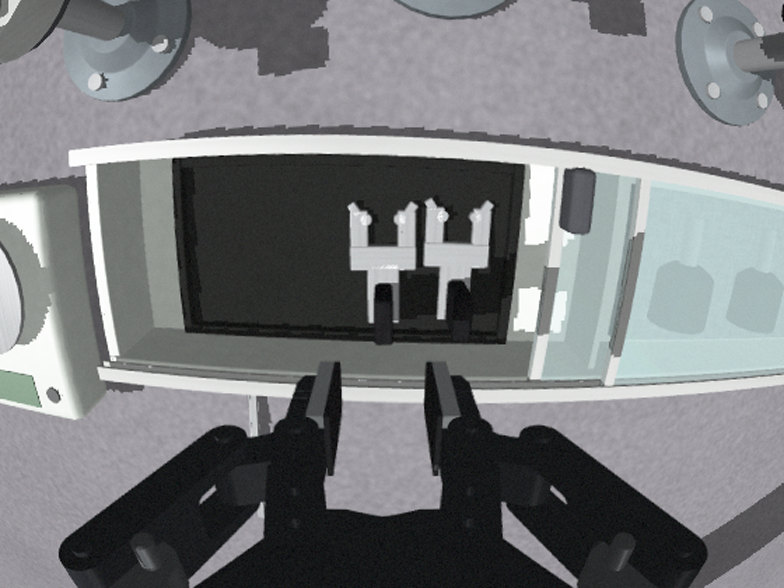

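Call:
{"fn": "drive_tool", "kwargs": {
  "steps": [0.005,0.04,0,0,-0.003,0,0.65,0.005,0.07,0,0,-0.003,0,0.65,0.005,0.078,0,0,-0.003,0,0.65,0.005,0.078,0,0,-0.003,0,0.65,0.005,0.078,0,0,-0.003,0,1,0.005,0.078,0,0,-0.003,0,1,0.005,0.078,0,0,-0.003,0,1,0.005,0.06,0,0,-0.003,0,1],
  "squeeze": 80
}}

```text
time: 21.25
eef_pos: [0.4574, 0.1282, 0.0356]
eef_rot: [0.016, -0.014, -0.707, 0.707]
force: [0.1, -0.6, -0.7]
grip_width: 0.007
```

Run:
```python
from clips import *
s,p,r=tcp(); print(p,s['grip_width'],s['force'],r.as_matrix()[:,2])
print(pre((.62,-.1155),.055,.155,-4.))
```

```text
[0.4574 0.1282 0.0356] 0.00700231748333698 [ 0.057  -0.6304 -0.7441] [-0.0422 -0.9991  0.0005]
(array([-0.0742, -0.1195,  0.234 ]), array([-0.0005,  0.0276,  0.0022]))
```

Call:
{"fn": "drive_tool", "kwargs": {
  "steps": [0,-0.045,0,0,0,0,1,0,-0.085,0.02,0,0.01,0,1,-0.005,-0.11,0.06,0,0.028,0,1,-0.02,-0.1195,0.1,0,0.028,0,1,-0.035,-0.1195,0.14,0,0.028,0,1,-0.05,-0.1195,0.18,0,0.028,0,1,-0.065,-0.1195,0.22,0,0.028,0,1,-0.074,-0.1195,0.234,0,0.028,0,1]
}}

```text
time: 22.05
eef_pos: [0.5238, -0.1123, 0.1563]
eef_rot: [0.025, -0.027, -0.706, 0.707]
force: [0.7, 0.5, -0.1]
grip_width: 0.0068
```

Run:
```python
from h import *
bot.read_camera('wrist');bot.read_camera('wrist')
snap('wrist','w17',f=1.4); s,p,r=tcp(); print(p,s['grip_width'],s['force'],r.as_matrix()[:,2],s['dq'])
```

```text
[ 0.5226 -0.1089  0.1555] 0.0061866667080047785 [-0.9651  1.0305 -1.2153] [-0.0722 -0.9974 -0.0007] [ 0.0323 -0.0135  0.0362  0.0081  0.0116  0.0049]
```

View pics/w17.png

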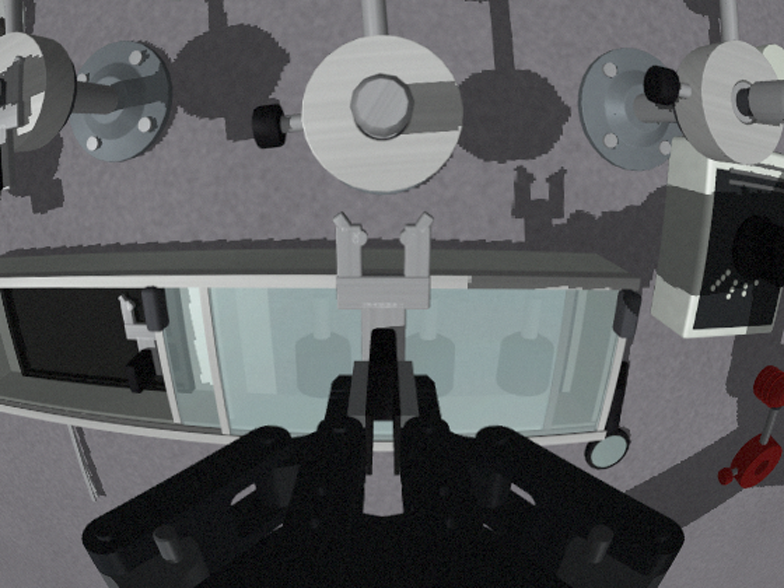

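Run:
```python
from clips import *
c=ld('w17'); s,p,r=tcp(); M=r.as_matrix(); print(p)
zt=p[2]-.003
P=cast(c,np.array([(342,213),(430,213),(338,292),(430,292)])/1.4,zt,True)
print('tool-frame',((P-p)@M).round(4).tolist())
for L,z,R0 in (([(302,115),(318,70),(383,36),(440,68),(463,115),(445,162),(383,192),(322,165)],.13,.034),([(351,106),(364,83),(382,75),(403,83),(413,104),(400,129),(366,129)],.169,.011)):
    a,e=circ(c,L,z,R0); print(a,e, (np.r_[a[:2],p[2]]-p)@M)
```

```text
[ 0.5226 -0.1089  0.1555]
tool-frame [[-0.0586, 0.003, -0.0141], [-0.0586, 0.003, 0.0188], [-0.0275, 0.003, -0.0165], [-0.0275, 0.003, 0.0196]]
[ 0.6193 -0.1167  0.0329] 0.0014982054257770688 [-0.0971 -0.      0.0007]
[ 0.6196 -0.117   0.01  ] 0.0003923287261814474 [-0.0974 -0.      0.0011]
```

Call:
{"fn": "drive_tool", "kwargs": {
  "steps": [0,0.008,0,0,0,0,1,-0.004,0.0145,0,0,0,0,1,-0.014,0.0145,0,0,0,0,1,-0.024,0.0145,0,0,0,0,1,-0.03,0.0145,0,0,0,0,1,-0.034,0.0145,0,0,0,0,1,-0.034,0.0145,0,0,0,0,1,-0.034,0.0145,0,0,0,0,1]
}}

```text
time: 23.0
eef_pos: [0.5562, -0.1108, 0.1408]
eef_rot: [-0.025, 0.025, 0.707, -0.707]
force: [0.2, -0.0, -0.9]
grip_width: 0.0067
```

Run:
```python
from h import *
s,p,r=tcp(); print(p,s['grip_width'],s['force'],s['wrist_torque']); M=r.as_matrix()
print((np.array([.6194,-.1169,p[2]])-p)@M)
snap('wrist','w18',(180,80,370,260),3.2);
```

```text
[ 0.5562 -0.1108  0.1408] 0.006718402748963308 [ 0.1542 -0.0326 -0.8536] [0.0753 0.0601 0.0074]
[-0.0634 -0.      0.0016]
```

View pics/w18.png

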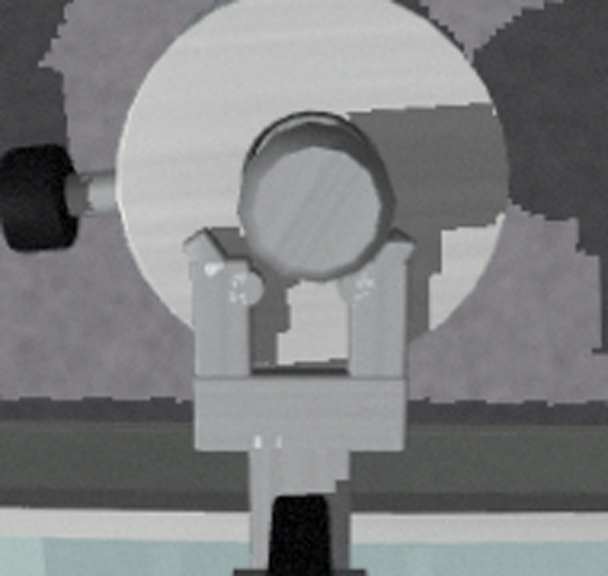

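Call:
{"fn": "drive_tool", "kwargs": {
  "steps": [0,0,0.002,0,0,0,1,-0.004,0,0.002,0,0,0,1,-0.008,0,0.002,0,0,0,1,-0.012,0,0.002,0,0,0,1,-0.016,0,0.002,0,0,0,1,-0.02,0,0.002,0,0,0,1,-0.024,0,0.002,0,0,0,1,-0.024,0,0.002,0,0,0,1]
}}

```text
time: 23.85
eef_pos: [0.581, -0.1146, 0.1407]
eef_rot: [-0.025, 0.025, 0.707, -0.707]
force: [-0.9, -0.3, -0.8]
grip_width: 0.0066
```

Run:
```python
from h import *
s,p,r=tcp(); print(p,s['grip_width'],s['force'],s['wrist_torque']); M=r.as_matrix()
print((np.array([.6194,-.1169,p[2]])-p)@M)
snap('wrist','w19',(180,80,370,260),3.2);
```

```text
[ 0.581  -0.1146  0.1407] 0.006603824125284927 [-0.8628 -0.2839 -0.8362] [ 0.0146  0.2025 -0.0178]
[-0.0385  0.     -0.0004]
```

View pics/w19.png

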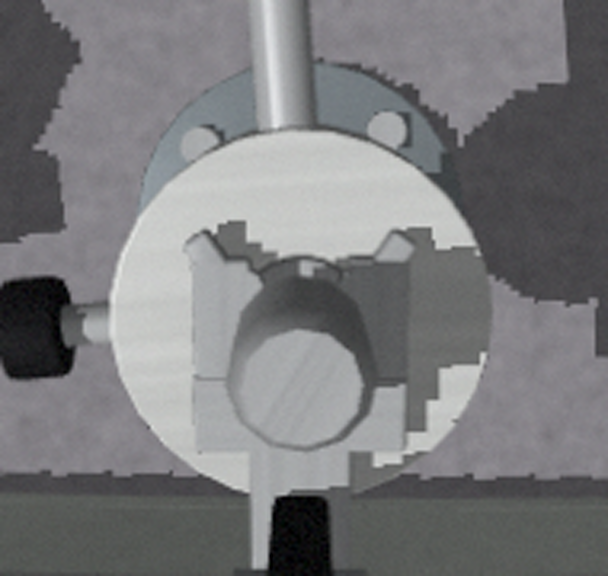

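Call:
{"fn": "drive_tool", "kwargs": {
  "steps": [-0.002,0,0,0,0,0,1,-0.002,0,0,0,0,0,1,0,0,0,0,0,0,1,0,0,0,0,0,0,0.7,0,0,0,0,0,0,0.65,0,0,0,0,0,0,0.65,0,-0.025,0,0,0,0,0.65,0.02,-0.06,0,0,0,0,0.65]
}}

```text
time: 24.7
eef_pos: [0.5613, -0.1132, 0.1997]
eef_rot: [-0.025, 0.024, 0.707, -0.706]
force: [0.8, -0.1, 0.9]
grip_width: 0.0297
```

Run:
```python
from h import *
s,p,r=tcp(); print(p,s['grip_width'],s['force'],r.as_matrix()[:,2])
print(goal((.42,.06,.16),-94.4))
snap('wrist','w20',f=1.4);
```

```text
[ 0.5613 -0.1132  0.1997] 0.029704595928546976 [ 0.8174 -0.0915  0.9266] [-0.0699 -0.9976 -0.0007]
(array([ 0.153 ,  0.04  , -0.1629]), array([0.0007, 0.0068, 0.0016]))
```

View pics/w20.png

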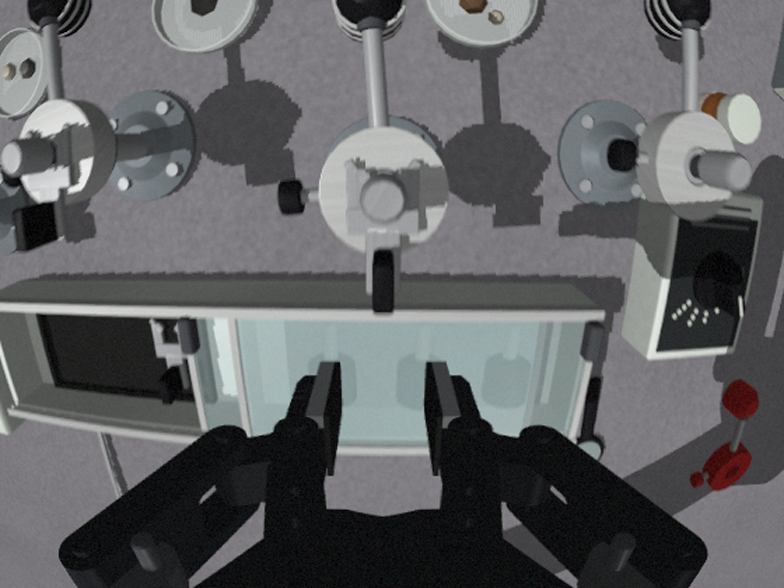

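Call:
{"fn": "drive_tool", "kwargs": {
  "steps": [0.02,0.005,-0.022,0,0.007,0,0.65,0.04,0.01,-0.045,0,0.007,0,0.65,0.06,0.015,-0.07,0,0.007,0,0.65,0.08,0.02,-0.095,0,0.007,0,0.65,0.1,0.025,-0.12,0,0.007,0,0.65,0.12,0.03,-0.145,0,0.007,0,0.65,0.135,0.04,-0.163,0,0.007,0,0.65,0.145,0.04,-0.163,0,0.007,0,0.65]
}}

```text
time: 25.55
eef_pos: [0.4252, 0.0613, 0.1603]
eef_rot: [-0.027, 0.026, 0.707, -0.706]
force: [0.2, -0.4, 0.0]
grip_width: 0.0298
```

Run:
```python
from h import *
s,p,r=tcp(); print(p,s['grip_width'],s['force'],r.as_matrix()[:,2])
snap('wrist','w21',f=1.4)
im=cv2.imread('pics/w21_raw.png')[70:190,170:370]
cv2.imwrite('pics/w21z.png',np.clip(cv2.resize(im,None,fx=4,fy=4,interpolation=cv2.INTER_CUBIC)*1.6,0,255).astype(np.uint8))
```

```text
[0.4252 0.0613 0.1603] 0.029803968301405984 [ 0.2018 -0.3569  0.0464] [-0.0746 -0.9972 -0.0006]
```

View pics/w21.png

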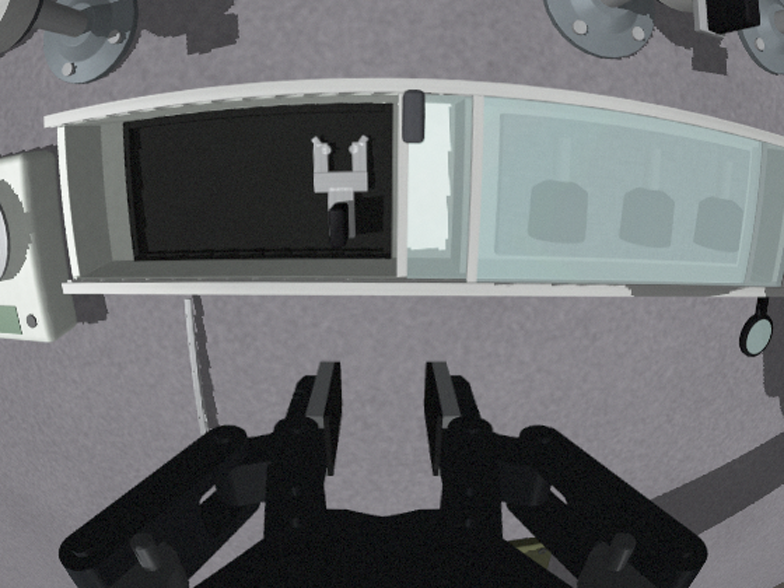

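View pics/w21z.png

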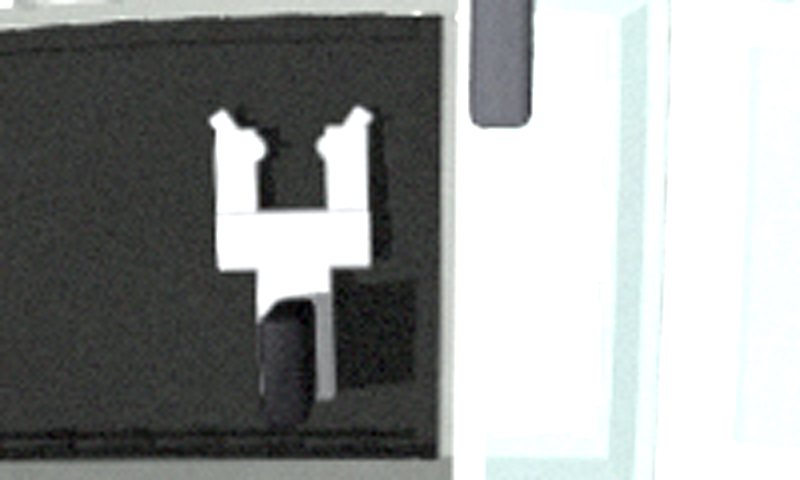

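Run:
```python
from clips import *
c=ld('w21')
P=cast(c,np.array([(291.5,112),(294,270),(297,398)])/4+[170,70],.017,True)[:,:2]
d=P[0]-P[2]; f=P[2]+d*12.5/70; yaw=np.degrees(np.arctan2(d[1],d[0]))
print(f,yaw,case(P).tolist(),np.linalg.norm(d))
print(goal((f[0],f[1],.0195),yaw-90))
print(case(cast(c,np.array([(452,300),(485,300)])/4+[170,70],.045,True)))
```

```text
[0.459  0.0877] -4.067338844487651 [[0.03028721063100256, 0.08129924234744387], [-0.007422706735968678, 0.08109023110020262], [-0.038615223097545955, 0.08087960534205699]] 0.06890584769027776
(array([-0.0334,  0.1409, -0.03  ]), array([-0.0003, -0.0037,  0.0028]))
[[-0.0112  0.0444]
 [-0.0111  0.0373]]
```

Call:
{"fn": "drive_tool", "kwargs": {
  "steps": [-0.03,0.02,-0.025,0,-0.004,0,0.65,-0.035,0.06,-0.03,0,-0.004,0,0.65,-0.035,0.1,-0.03,0,-0.004,0,0.65,-0.035,0.13,-0.03,0,-0.004,0,0.65,-0.035,0.1405,-0.03,0,-0.004,0,0.65,-0.035,0.1405,-0.03,0,-0.004,0,0.65,-0.035,0.1405,-0.03,0,-0.004,0,0.9,-0.035,0.1405,-0.03,0,-0.004,0,1],
  "squeeze": 80
}}

```text
time: 26.4
eef_pos: [0.4662, 0.0868, 0.022]
eef_rot: [-0.025, 0.027, 0.707, -0.706]
force: [0.2, 0.0, -0.3]
grip_width: 0.0056
```

Call:
{"fn": "drive_tool", "kwargs": {
  "steps": [0,0,0,0,0,0,1,0,0,0,0,0,0,1,0,-0.02,0,0,0,0,1,0,-0.05,0,0,0,0,1,0,-0.08,0,0,0,0,1,0,-0.11,0.01,0,0,0,1,0,-0.135,0.03,0,0,0,1,0,-0.135,0.05,0,0,0,1]
}}

```text
time: 27.2
eef_pos: [0.4631, 0.0368, 0.1593]
eef_rot: [-0.023, 0.028, 0.707, -0.707]
force: [0.8, -0.7, -0.9]
grip_width: 0.0054
```

Run:
```python
from clips import *
s,p,r=tcp(); print(p,s['grip_width'],s['force'],r.as_matrix()[:,2])
print(pre((.633,-.307),.056,.155,-4.,.0428))
```

```text
[0.4631 0.0368 0.1593] 0.005389469788124909 [ 0.7735 -0.7214 -0.9348] [-0.0718 -0.9974 -0.0005]
(array([-0.0953,  0.0049,  0.3309]), array([ 0.0005, -0.002 , -0.008 ]))
```

Call:
{"fn": "drive_tool", "kwargs": {
  "steps": [0,0,0.04,0,0,0,1,0,0,0.085,0,0,0,1,0,0,0.13,0,0,0,1,-0.005,0,0.175,0,0,0,1,-0.015,0,0.22,0,0,0,1,-0.025,0,0.265,0,0,0,1,-0.045,0,0.305,0,0,0,1,-0.065,0.002,0.33,0,0,0,1]
}}

```text
time: 28.0
eef_pos: [0.5012, -0.3002, 0.154]
eef_rot: [0.026, -0.027, -0.706, 0.707]
force: [1.2, 0.3, -0.5]
grip_width: 0.0053
```

Call:
{"fn": "drive_tool", "kwargs": {
  "steps": [-0.02,0,0,0,0,0,1,-0.024,0,0,0,0,0,1,-0.024,0,0,0,0,0,1,-0.024,0,0,0,0,0,1,-0.024,0,0,0,0,0,1,-0.024,0,0,0,0,0,1,-0.024,0,0,0,0,0,1,-0.024,0,0,0,0,0,1]
}}

```text
time: 28.8
eef_pos: [0.525, -0.2985, 0.1537]
eef_rot: [0.026, -0.026, -0.707, 0.707]
force: [-1.0, -0.3, -1.4]
grip_width: 0.0055
```

Run:
```python
from h import *
s,p,r=tcp(); print(p,s['grip_width'],s['force'],r.as_matrix()[:,2])
snap('wrist','w22',f=1.4)
```

```text
[ 0.525  -0.2985  0.1537] 0.0055097547804474735 [-0.9948 -0.3263 -1.3791] [-0.073  -0.9973  0.0001]
```

View pics/w22.png

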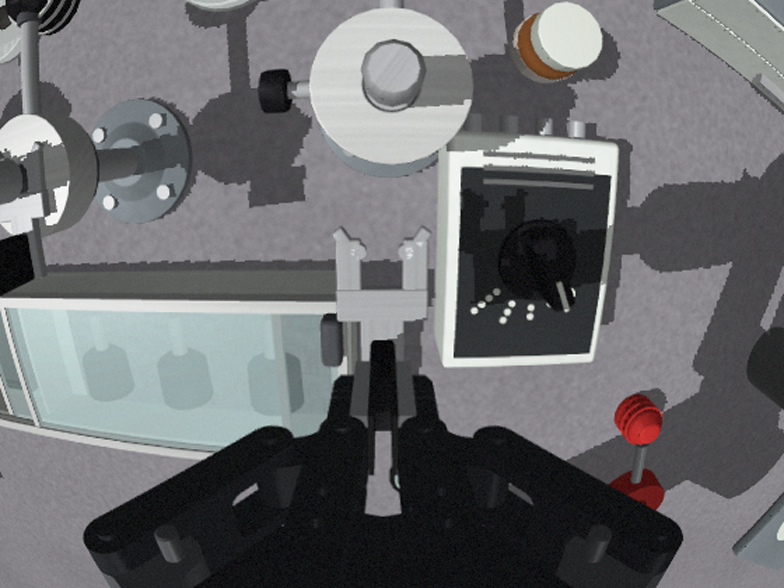

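Run:
```python
from clips import *
c=ld('w22'); s,p,r=tcp(); M=r.as_matrix(); print(p)
zt=p[2]-.005
P=cast(c,np.array([(341,229),(429,229),(336,308),(428,308)])/1.4,zt,True)
print('tool-frame',((P-p)@M).round(4).tolist())
for L,z,R0 in (([(310,88),(328,40),(392,9),(450,38),(472,85),(455,135),(392,165),(328,135)],.13,.034),([(361,74),(375,50),(394,41),(415,50),(425,72),(412,97),(375,98)],.169,.011)):
    a,e=circ(c,L,z,R0); print(a,e, (np.r_[a[:2],p[2]]-p)@M)
```

```text
[ 0.5251 -0.2986  0.1536]
tool-frame [[-0.0507, 0.005, -0.0166], [-0.0507, 0.005, 0.0169], [-0.0186, 0.005, -0.0195], [-0.0186, 0.005, 0.0174]]
[ 0.6318 -0.309   0.033 ] 0.0007465912783184148 [-0.1072  0.      0.0027]
[ 0.6311 -0.309   0.0103] 0.0006319173084699675 [-0.1065  0.      0.0027]
```

Call:
{"fn": "drive_tool", "kwargs": {
  "steps": [0,0.006,0.0015,0,0,0,1,0,0.0116,0.003,0,0,0,1,-0.01,0.0116,0.003,0,0,0,1,-0.02,0.0116,0.003,0,0,0,1,-0.03,0.0116,0.003,0,0,0,1,-0.04,0.0116,0.003,0,0,0,1,-0.052,0.0116,0.003,0,0,0,1,-0.052,0.0116,0.003,0,0,0,1]
}}

```text
time: 29.65
eef_pos: [0.5793, -0.3058, 0.1418]
eef_rot: [0.025, -0.026, -0.706, 0.707]
force: [0.2, 0.2, -1.3]
grip_width: 0.0054
```

Run:
```python
from h import *
s,p,r=tcp(); print(p,s['grip_width'],s['force'],s['wrist_torque']); M=r.as_matrix()
print((np.array([.6314,-.309,p[2]])-p)@M)
snap('wrist','w23',(180,80,370,260),3.2); snap('side','s23',(200,140,320,240),5)
```

```text
[ 0.5793 -0.3058  0.1418] 0.005356853496251362 [ 0.2293  0.1952 -1.3389] [ 0.0584  0.0082 -0.0349]
[-0.0522  0.0001 -0.0005]
```

View pics/w23.png

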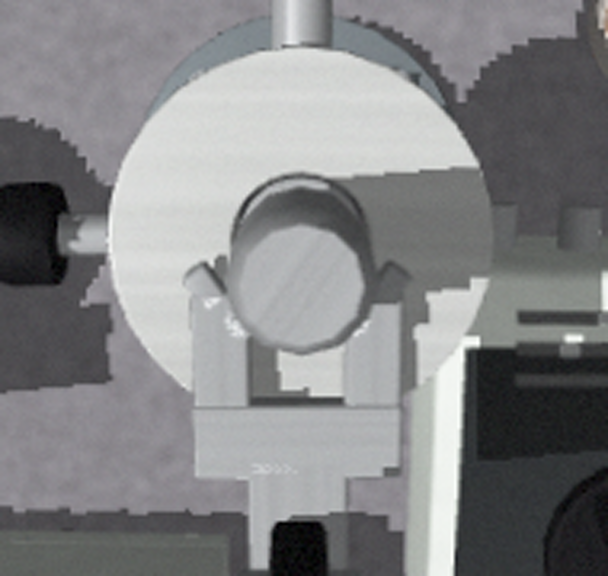

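View pics/s23.png

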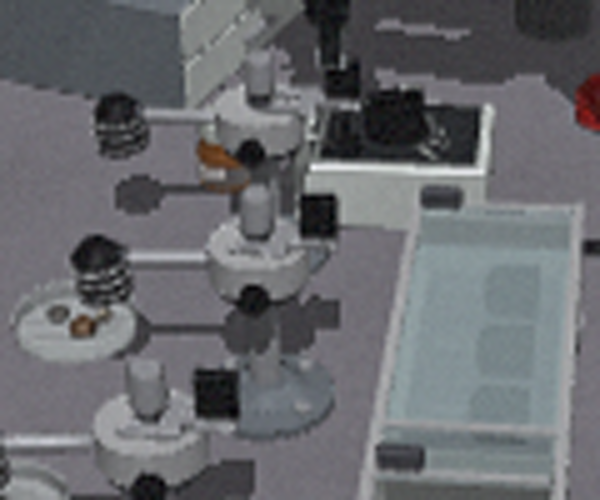

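Call:
{"fn": "drive_tool", "kwargs": {
  "steps": [-0.003,0,0,0,0,0,1,-0.006,0,0,0,0,0,1,-0.009,0,0,0,0,0,1,-0.012,0,0,0,0,0,1,-0.015,0,0,0,0,0,1,-0.018,0,0,0,0,0,1,-0.021,0,0,0,0,0,1,-0.021,0,0,0,0,0,1]
}}

```text
time: 30.55
eef_pos: [0.5958, -0.307, 0.1422]
eef_rot: [-0.027, 0.025, 0.707, -0.707]
force: [-2.3, -0.2, -1.3]
grip_width: 0.0053
```

Run:
```python
from h import *
s,p,r=tcp(); print(p,s['grip_width'],s['force'],s['wrist_torque']); M=r.as_matrix()
print((np.array([.6314,-.309,p[2]])-p)@M)
snap('wrist','w24',(180,80,370,260),3.2)
```

```text
[ 0.5958 -0.307   0.1422] 0.005283617374300671 [-2.2669 -0.1504 -1.3107] [-0.0571  0.3998 -0.0283]
[-0.0356 -0.0001 -0.0006]
```

View pics/w24.png

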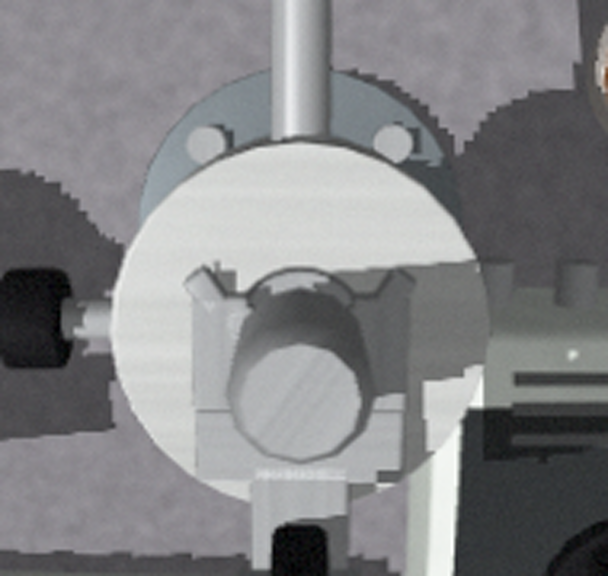

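Call:
{"fn": "drive_tool", "kwargs": {
  "steps": [0,0,0,0,0,0,1,0,0,0,0,0,0,1,-0.002,0,0,0,0,0,1,-0.004,0,0,0,0,0,1,-0.005,0,0,0,0,0,1,-0.006,0,0,0,0,0,1,-0.007,0,0,0,0,0,1,-0.007,0,0,0,0,0,1],
  "squeeze": 120
}}

```text
time: 31.4
eef_pos: [0.6006, -0.3069, 0.1419]
eef_rot: [-0.029, 0.023, 0.707, -0.706]
force: [-10.6, 1.0, 6.5]
grip_width: 0.0028
```

Run:
```python
from h import *
s,p,r=tcp(); print(p,s['grip_width'],s['force'],s['wrist_torque']); M=r.as_matrix()
print((np.array([.6314,-.309,p[2]])-p)@M)
snap('wrist','w25',(180,80,370,260),3.2)
```

```text
[ 0.6006 -0.3069  0.1419] 0.002759643116282648 [-10.5925   1.031    6.4995] [ 0.1441  1.8501 -0.0061]
[-0.0308 -0.0002 -0.0002]
```

View pics/w25.png

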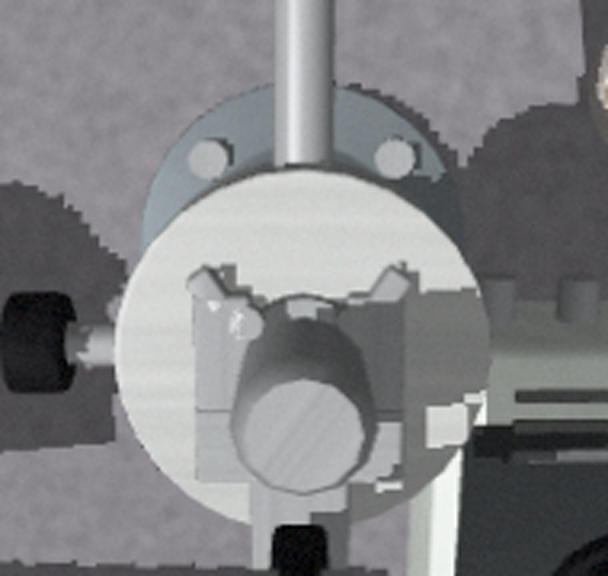

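Call:
{"fn": "drive_tool", "kwargs": {
  "steps": [0.003,0,0,0,0,0,1,0.004,0,0,0,0,0,1,0.004,0,0,0,0,0,0.7,0.004,0,0,0,0,0,0.65,0.004,0,0,0,0,0,0.65,0.004,-0.01,0,0,0,0,0.65,0.004,-0.04,0,0,0,0,0.65,0.02,-0.07,0,0,0,0,0.65]
}}

```text
time: 32.25
eef_pos: [0.5864, -0.3061, 0.2123]
eef_rot: [-0.025, 0.026, 0.707, -0.707]
force: [-1.1, -0.3, 1.1]
grip_width: 0.03
```

Run:
```python
from h import *
s,p,r=tcp(); print(p,s['grip_width'],s['force'],s['wrist_torque'])
print(goal((.5190,.037,.12),-94.4))
snap('wrist','w26',f=1.4)
```

```text
[ 0.5864 -0.3061  0.2123] 0.029984395800313215 [-1.1397 -0.2808  1.0967] [-0.0566  0.0619  0.0153]
(array([ 0.0921,  0.0923, -0.3373]), array([ 0.0003,  0.0045, -0.0009]))
```

View pics/w26.png

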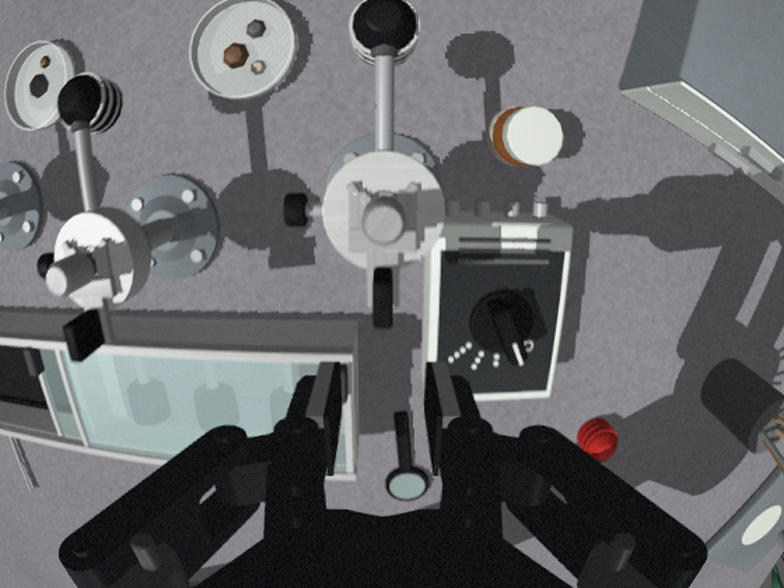

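Call:
{"fn": "drive_tool", "kwargs": {
  "steps": [0.03,0,-0.03,0,0.004,0,0.65,0.06,0,-0.065,0,0.004,0,0.65,0.09,0.01,-0.105,0,0.004,0,0.65,0.092,0.03,-0.15,0,0.004,0,0.65,0.092,0.05,-0.195,0,0.004,0,0.65,0.092,0.07,-0.24,0,0.004,0,0.65,0.092,0.08,-0.285,0,0.004,0,0.65,0.092,0.092,-0.325,0,0.004,0,0.65]
}}

```text
time: 33.1
eef_pos: [0.5175, 0.027, 0.1203]
eef_rot: [-0.026, 0.028, 0.707, -0.706]
force: [0.9, 0.7, 0.2]
grip_width: 0.0298
```

Run:
```python
from h import *
s,p,r=tcp(); print(p,s['grip_width'],s['force'],s['wrist_torque'])
snap('wrist','w27',f=1.4)
s,p,r=tcp(); print(p,r.as_matrix()[:,2])
print(goal((.5190,.037,.0515),-94.4))
```

```text
[0.5175 0.027  0.1203] 0.029792055949276714 [0.8655 0.6721 0.1748] [ 0.0375 -0.0123 -0.021 ]
[0.5164 0.0325 0.1185] [-0.0752 -0.9972 -0.0051]
(array([-0.0023,  0.067 , -0.0043]), array([0.0051, 0.0015, 0.0012]))
```

View pics/w27.png

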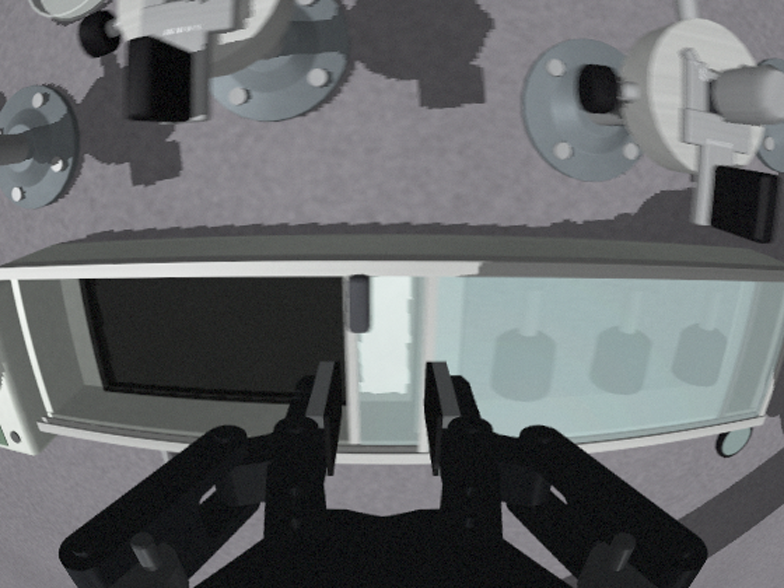

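Run:
```python
from clips import *
c=ld('w27')
P=cast(c,np.array([(359,276),(359,328),(359,302)])/1.4,.061,True); print(P,case(P))
s,p,r=tcp(); print(p); print(goal((P[2,0],P[2,1],.0515),-94.4))
```

```text
[[0.5348 0.0385 0.061 ]
 [0.5059 0.0412 0.061 ]
 [0.5206 0.0398 0.061 ]] [[0.053  0.0377]
 [0.024  0.0382]
 [0.0388 0.0379]]
[0.5164 0.0325 0.1185]
(array([-0.0037,  0.067 , -0.0073]), array([0.0051, 0.0015, 0.0012]))
```

Call:
{"fn": "drive_tool", "kwargs": {
  "steps": [-0.001,0.01,-0.01,0,0,0,0.65,-0.001,0.02,-0.013,0,0,0,0.65,-0.001,0.03,-0.013,0,0,0,0.65,-0.001,0.035,-0.013,0,0,0,0.65,-0.001,0.035,-0.013,0,0,0,0.65,-0.001,0.035,-0.013,0,0,0,0.65,-0.001,0.035,-0.013,0,0,0,0.65,-0.001,0.035,-0.013,0,0,0,0.65]
}}

```text
time: 33.95
eef_pos: [0.5193, 0.0374, 0.0853]
eef_rot: [-0.027, 0.028, 0.707, -0.707]
force: [-0.3, 0.1, 0.3]
grip_width: 0.0299
```

Run:
```python
from clips import *
s,p,r=tcp(); print(p,s['grip_width'],s['force'],r.as_matrix()[:,2])
snap('wrist','w28',f=1.4)
```

```text
[0.5193 0.0374 0.0853] 0.029899660654047852 [-0.303   0.1428  0.2744] [-0.0778 -0.997  -0.0001]
```

View pics/w28.png

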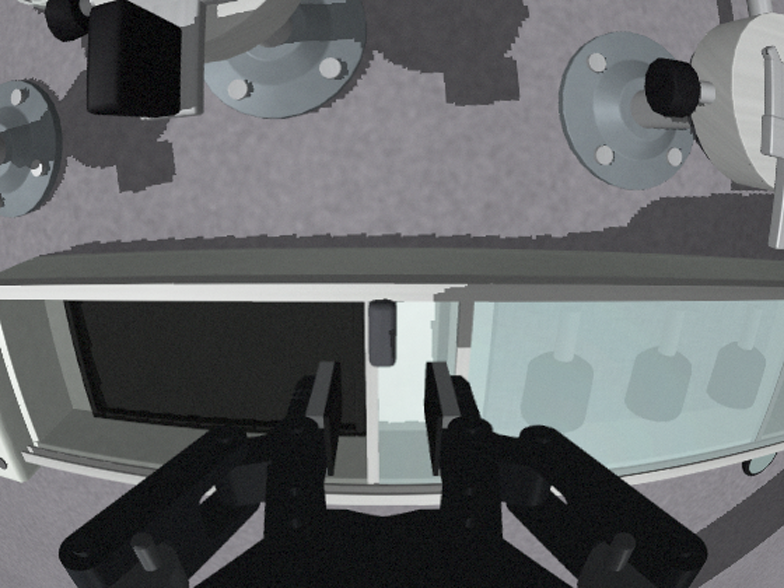

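Call:
{"fn": "drive_tool", "kwargs": {
  "steps": [-0.001,0,-0.001,0,0,0,0.73,-0.001,0.01,-0.001,0,0,0,0.73,-0.001,0.025,-0.001,0,0,0,0.73,-0.001,0.034,-0.001,0,0,0,0.73,-0.001,0.034,-0.001,0,0,0,0.73,-0.001,0.034,-0.001,0,0,0,1,-0.001,0.034,-0.001,0,0,0,1,-0.001,0.034,-0.001,0,0,0,1],
  "squeeze": 25
}}

```text
time: 34.8
eef_pos: [0.5195, 0.0386, 0.0505]
eef_rot: [-0.028, 0.027, 0.707, -0.707]
force: [1.2, -0.3, -6.3]
grip_width: 0.0105
```

Call:
{"fn": "drive_tool", "kwargs": {
  "steps": [0,-0.0005,-0.015,0,0,0,1,0,-0.0005,-0.045,0,0,0,1,0,-0.0005,-0.08,0,0,0,1,0,-0.0005,-0.115,0,0,0,1,0,-0.0005,-0.15,0,0,0,1,0,-0.0005,-0.185,0,0,0,1,0,-0.0005,-0.215,0,0,0,1,0,-0.0005,-0.23,0,0,0,1]
}}

```text
time: 35.6
eef_pos: [0.5378, 0.2707, 0.0506]
eef_rot: [-0.026, 0.027, 0.707, -0.707]
force: [3.6, -1.4, -9.8]
grip_width: 0.0103
```

Call:
{"fn": "drive_tool", "kwargs": {
  "steps": [0,0,-0.003,0,0,0,1,0,0,-0.005,0,0,0,1,0,0,-0.008,0,0,0,1,0,0,-0.01,0,0,0,1,0,0,-0.01,0,0,0,1,0,0,-0.01,0,0,0,1,0,0,-0.01,0,0,0,1,0,0,-0.01,0,0,0,1]
}}

```text
time: 36.4
eef_pos: [0.5378, 0.2723, 0.0507]
eef_rot: [0.028, -0.027, -0.704, 0.709]
force: [4.3, -11.0, -10.4]
grip_width: 0.0104
```

Run:
```python
from clips import *
s,p,r=tcp(); print(p,s['grip_width'],s['force'],r.as_matrix()[:,2])
snap('wrist','w29',f=1.4)
```

```text
[0.5378 0.2723 0.0507] 0.010419305064287619 [  4.2849 -10.982  -10.3846] [-0.0782 -0.9969  0.0068]
```

View pics/w29.png

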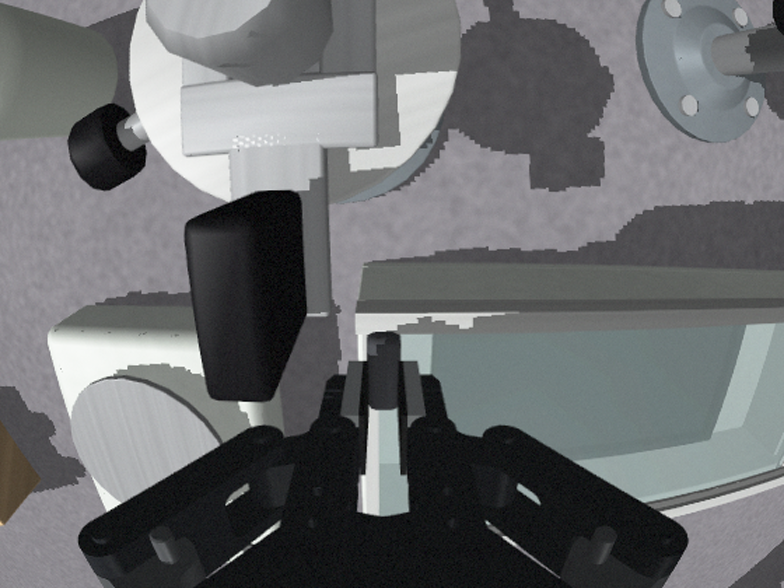

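Call:
{"fn": "drive_tool", "kwargs": {
  "steps": [0,0,0.003,0,0,0,1,0,0,0.004,0,0,0,0.8,0,0,0.004,0,0,0,0.73,0,0,0.002,0,0,0,0.73,0,0,0.001,0,0,0,0.73,0,-0.02,0.001,0,0,0,0.73,0.02,-0.05,0.001,0,0,0,0.7,0.05,-0.09,0.01,0,0,0,0.7]
}}

```text
time: 37.25
eef_pos: [0.4885, 0.2728, 0.1406]
eef_rot: [-0.028, 0.027, 0.707, -0.707]
force: [0.5, 0.2, 0.5]
grip_width: 0.0258
```

Run:
```python
from clips import *
s,p,r=tcp(); print(p,s['grip_width'],s['force'],r.as_matrix()[:,2])
snap('wrist','w30',f=1.4); snap('top','t30',(110,110,430,260),2.5)
```

```text
[0.4885 0.2728 0.1406] 0.025805179040209462 [0.4764 0.1995 0.511 ] [-0.077  -0.997  -0.0001]
```

View pics/w30.png

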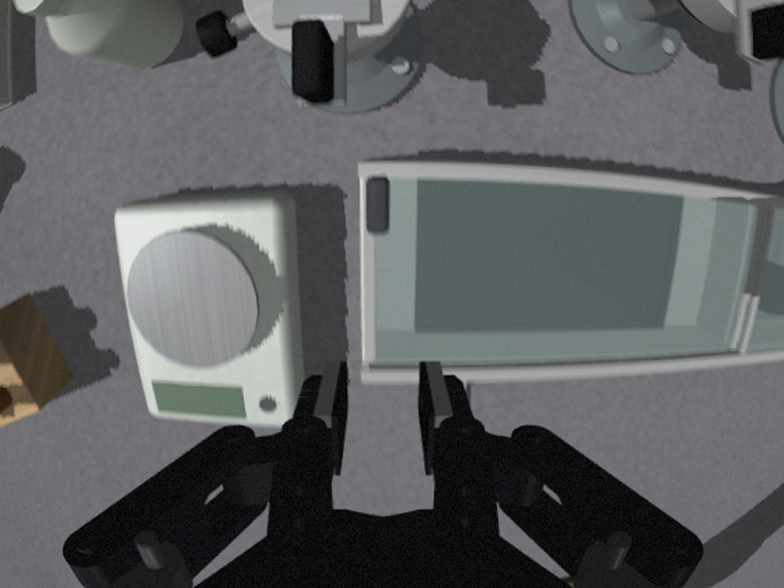

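View pics/t30.png

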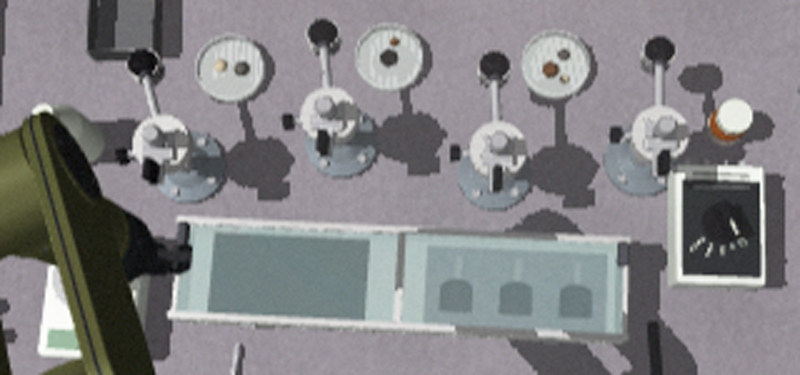

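Run:
```python
from clips import *
print(goal((.47,-.39,.19),-94.4))
```

```text
(array([-0.0329, -0.0464,  0.6624]), array([ 0.0037,  0.0011, -0.005 ]))
```

Call:
{"fn": "drive_tool", "kwargs": {
  "steps": [0,-0.02,0.045,0,0,0,0.6,0,-0.046,0.09,0,0,0,0.6,0,-0.046,0.135,0,0,0,0.6,0,-0.046,0.18,0,0,0,0.6,0,-0.046,0.225,0,0,0,0.6,0,-0.046,0.27,0,0,0,0.6,-0.005,-0.046,0.315,0,0,0,0.6,-0.01,-0.046,0.36,0,0,0,0.6]
}}

```text
time: 38.15
eef_pos: [0.4705, -0.0893, 0.1869]
eef_rot: [-0.027, 0.027, 0.707, -0.707]
force: [1.0, 0.2, -0.1]
grip_width: 0.0341
```

Call:
{"fn": "drive_tool", "kwargs": {
  "steps": [-0.005,0,0.045,0,0,0,0.6,-0.01,0,0.09,0,0,0,0.6,-0.015,0,0.135,0,0,0,0.6,-0.02,0,0.18,0,0,0,0.6,-0.022,0,0.225,0,0,0,0.6,-0.023,0,0.27,0,0,0,0.6,-0.023,0,0.3,0,0,0,0.6,-0.023,0,0.302,0,0,0,0.6]
}}

```text
time: 38.95
eef_pos: [0.4703, -0.3952, 0.1862]
eef_rot: [0.028, -0.029, -0.706, 0.707]
force: [0.6, -0.8, -0.6]
grip_width: 0.0342
```

Call:
{"fn": "drive_tool", "kwargs": {
  "steps": [0,0,0,0,0,0,0.5,0,0,0,0,0,0,0.5,0,0,0,0,0,0,0.5,0,0,0,0,0,0,0.5,0,0,0,0,0,0,0.5,0,0,0,0,0,0,0.5,0,0,0,0,0,0,0.5,0,0,0,0,0,0,0.5]
}}

```text
time: 39.75
eef_pos: [0.4701, -0.3906, 0.1867]
eef_rot: [0.027, -0.027, -0.707, 0.707]
force: [0.3, -0.4, 0.4]
grip_width: 0.0426
```

Run:
```python
from clips import *
s,p,r=tcp(); print(p,s['grip_width'],s['force'],r.as_matrix()[:,2],s['qpos'])
snap('wrist','w31',f=1.4)
im=cv2.imread('pics/w31_raw.png')[70:220,200:360]
cv2.imwrite('pics/w31z.png',np.clip(cv2.resize(im,None,fx=4,fy=4,interpolation=cv2.INTER_CUBIC)*1.6,0,255).astype(np.uint8))
```

```text
[ 0.4701 -0.3906  0.1867] 0.04263373520503651 [ 0.3325 -0.424   0.4255] [-0.077 -0.997  0.   ] [-0.7623  0.3724  1.4583 -0.      1.3109  0.8856]
```

View pics/w31.png

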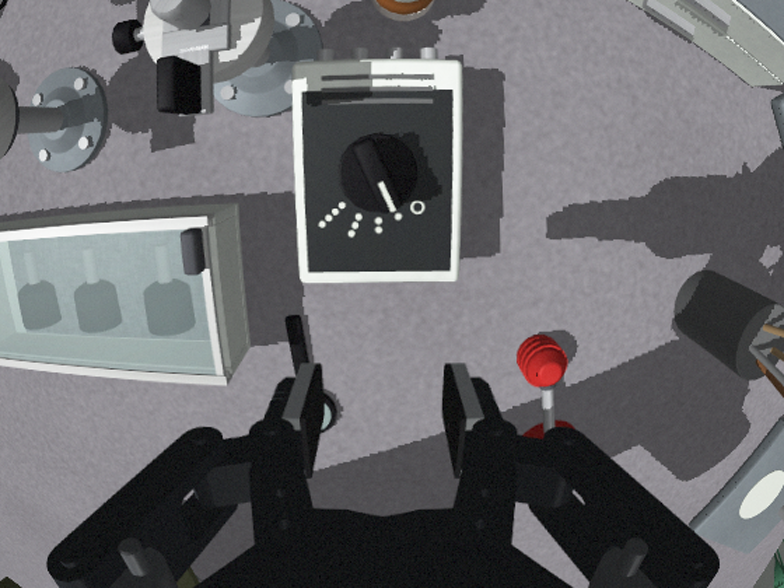

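View pics/w31z.png

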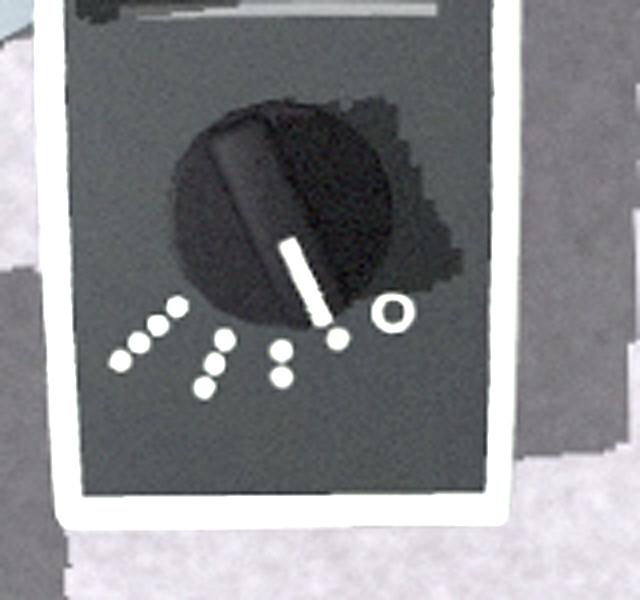

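Run:
```python
from clips import *
c=ld('w31')
D=cast(c,np.array([(338,338),(281,350),(225,338),(178,305)])/4+[200,70],.059,True)[:,:2]
rg=cast(c,np.array([(393,313)])/4+[200,70],.059,True)[0,:2]
f=least_squares(lambda v:np.hypot(*(D-v[:2]).T)-v[2],np.r_[D.mean(0)+[.03,0],.03]); print('axis',f.x,f.fun, np.hypot(*(rg-f.x[:2])))
a=np.degrees(np.arctan2(*(D-f.x[:2]).T[::-1])); print(a,np.diff(a), np.degrees(np.arctan2(*(rg-f.x[:2])[::-1])))
# disc circle
for z in (.06,.065,.07): print(circ(c,np.array([(172,210),(190,140),(260,100),(340,112),(390,180),(375,270),(220,310)])/4+[200,70],z,.025,1))
for z in (.085,.09,.095): 
    P=cast(c,np.array([(288,240),(322,325),(240,128)])/4+[200,70],z,True)[:,:2]; d=P[1]-P[0]; print(z,P.tolist(),np.degrees(np.arctan2(d[1],d[0])))
```

```text
axis [ 0.5355 -0.3924  0.0314] [-0.  0. -0.  0.] 0.034027344845940354
[-160.2788  175.3643  151.405   127.3292] [335.6431 -23.9593 -24.0758] -136.4640115555778
(array([ 0.5359, -0.3923,  0.0254]), np.float64(0.001099151445854072))
(array([ 0.5361, -0.3924,  0.025 ]), np.float64(0.0010803470052483007))
(array([ 0.5364, -0.3924,  0.0245]), np.float64(0.001061542564755824))
0.085 [[0.531135365329694, -0.39360910063551624], [0.5129690992007061, -0.3992342662102956], [0.5549140004299418, -0.3857416617557483]] -162.79491487115982
0.09 [[0.5315228889915111, -0.39365518164476604], [0.5136964861103159, -0.3991751089153149], [0.5548566619447517, -0.38593493059713174]] -162.7949148711597
0.095 [[0.5319104126533283, -0.3937012626540159], [0.5144238730199258, -0.3991159516203341], [0.5547993234595615, -0.3861281994385152]] -162.79491487115993
```

Run:
```python
from clips import *
print(goal((.536,-.3924,.095),-71.5))
```

```text
(array([-0.0658,  0.0917, -0.0033]), array([-0.    , -0.4001, -0.    ]))
```

Call:
{"fn": "drive_tool", "kwargs": {
  "steps": [-0.02,0.01,-0.001,0,-0.1,0,0.55,-0.04,0.02,-0.002,0,-0.2,0,0.55,-0.055,0.04,-0.003,0,-0.3,0,0.55,-0.066,0.06,-0.003,0,-0.4,0,0.55,-0.066,0.08,-0.003,0,-0.4,0,0.55,-0.066,0.092,-0.003,0,-0.4,0,0.55,-0.066,0.092,-0.003,0,-0.4,0,0.55,-0.066,0.092,-0.003,0,-0.4,0,0.55]
}}

```text
time: 40.6
eef_pos: [0.5361, -0.393, 0.095]
eef_rot: [-0.113, 0.113, -0.698, 0.698]
force: [-0.1, -0.4, 0.8]
grip_width: 0.0386
```

Run:
```python
from clips import *
s,p,r=tcp(); print(p,s['grip_width'],s['force'],r.as_matrix()[:,2],s['qpos'])
snap('wrist','w32',f=1.4); snap('side','s32',(210,120,330,210),5)
```

```text
[ 0.5361 -0.393   0.095 ] 0.038642655069548455 [-0.1325 -0.4075  0.7703] [ 0.3168 -0.9485  0.0001] [-0.6961  0.5214  1.449  -0.0001  1.1711  0.5523]
```

View pics/w32.png

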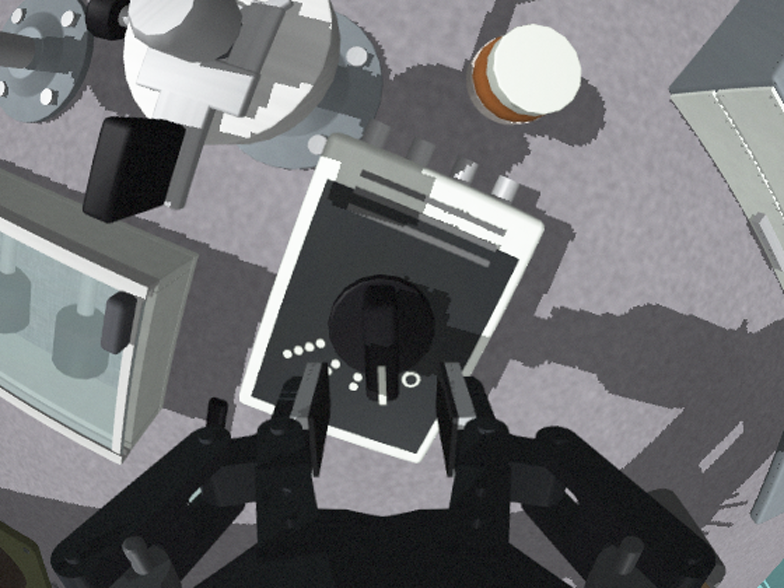

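View pics/s32.png

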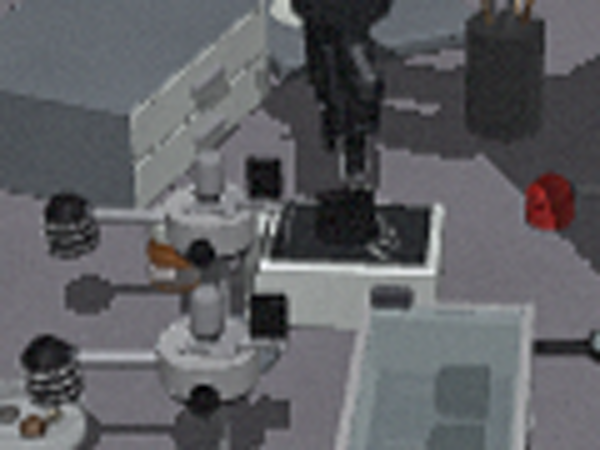

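Call:
{"fn": "drive_tool", "kwargs": {
  "steps": [0,0.01,0,0,0,0,0.6,0,0.018,0,0,0,0,0.6,0,0.021,0,0,0,0,0.6,0,0.021,0,0,0,0,0.6,0,0.021,0,0,0,0,1,0,0.021,0,0,0,0,1,0,0.021,0,0,0,0,1,0,0.021,0,0,0,0,1],
  "squeeze": 40
}}

```text
time: 41.5
eef_pos: [0.5363, -0.3929, 0.0739]
eef_rot: [-0.114, 0.114, -0.698, 0.698]
force: [-0.4, -0.0, -0.0]
grip_width: 0.0003
```

Run:
```python
from clips import *
snap('wrist','w33',f=1.4); snap('side','s33',(230,140,310,200),8)
```

```text
(no output)
```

View pics/w33.png

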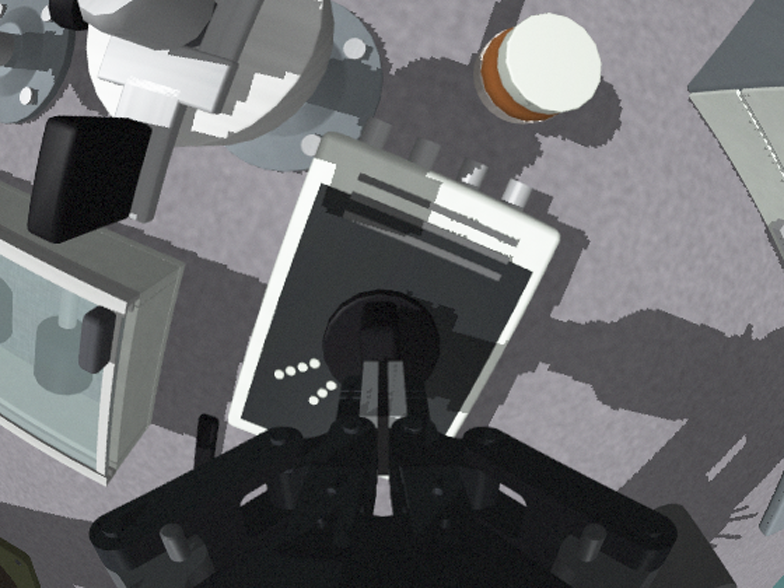

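View pics/s33.png

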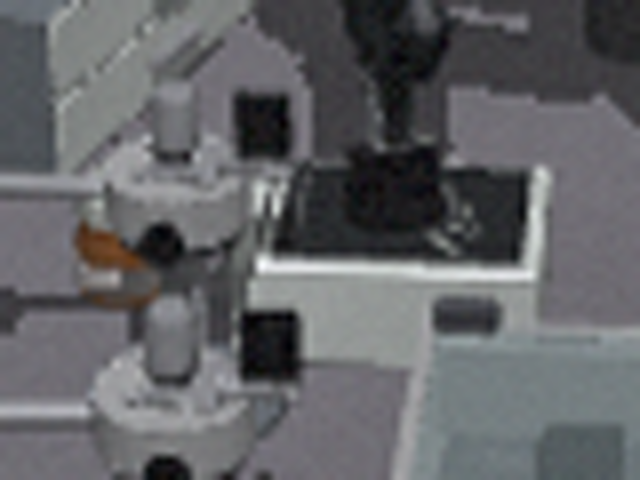

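Run:
```python
from clips import *
for z in (.05,.055,.06,.065,.07,.075,.08,.085,.09):
    a=cast(ld('w31'),np.array([(322,325)])/4+[200,70],z,True)[0,:2]; b=cast(ld('w32'),np.array([(383,403)])/1.4,z,True)[0,:2]
    a2=cast(ld('w31'),np.array([(288,240)])/4+[200,70],z,True)[0,:2]; b2=cast(ld('w32'),np.array([(381,367)])/1.4,z,True)[0,:2]
    print(z,a,b,np.linalg.norm(a-b),np.linalg.norm(a2-b2), np.linalg.norm(a-[.536,-.3924]))
```

```text
0.05 [ 0.5079 -0.3996] [ 0.4878 -0.4088] 0.022076163791104123 0.021248102110274135 0.029041693726276834
0.055 [ 0.5086 -0.3996] [ 0.4908 -0.4078] 0.01962026030932852 0.01896589748145006 0.028322834297558733
0.06 [ 0.5093 -0.3995] [ 0.4938 -0.4068] 0.01716475200130641 0.016683957062522275 0.02760454841881531
0.065 [ 0.5101 -0.3995] [ 0.4968 -0.4058] 0.014709836767050894 0.014402406439559848 0.026886882057429267
0.07 [ 0.5108 -0.3994] [ 0.4998 -0.4048] 0.012255870999100887 0.012121465721414936 0.02616988618120352
0.075 [ 0.5115 -0.3994] [ 0.5028 -0.4038] 0.009803567716209768 0.009841558983188335 0.02545361745033157
0.08 [ 0.5122 -0.3993] [ 0.5058 -0.4028] 0.007354590115866984 0.007563621302173029 0.02473813902625142
0.085 [ 0.513  -0.3992] [ 0.5088 -0.4018] 0.004913913040021842 0.0052901968947075585 0.02402352152079511
0.09 [ 0.5137 -0.3992] [ 0.5117 -0.4007] 0.0025059083669946437 0.0030314569378165584 0.02330984411448756
```

Run:
```python
from clips import *
w31=lambda u:np.array([u])/4+[200,70]; w=lambda u:np.array([u])/1.4
for z in (.03,.04,.05,.06,.07,.08,.09):
    a=cast(ld('w31'),w31((393,313)),z,True)[0,:2]; b=cast(ld('w32'),w((411,380)),z,True)[0,:2]
    a2=cast(ld('w31'),w31((178,305)),z,True)[0,:2]; b2=cast(ld('w32'),w((320,343)),z,True)[0,:2]; c2=cast(ld('w33'),w((315,364)),z,True)[0,:2]
    print(z,a,b,a2,b2,c2)
for n in ('w31','w32','w33'): print(n, -ld(n)['view'][:3,:3].T@ld(n)['view'][:3,3])
s,p,r=tcp(); print(p,proj(ld('w33'),p,True)*1.4)
```

```text
0.03 [ 0.5067 -0.4178] [ 0.4959 -0.4232] [ 0.5129 -0.3646] [ 0.5019 -0.367 ] [ 0.4998 -0.3675]
0.04 [ 0.5081 -0.4171] [ 0.501  -0.4208] [ 0.5141 -0.3655] [ 0.5067 -0.3669] [ 0.5053 -0.3675]
0.05 [ 0.5095 -0.4164] [ 0.5061 -0.4183] [ 0.5153 -0.3665] [ 0.5116 -0.3669] [ 0.5107 -0.3674]
0.06 [ 0.5109 -0.4157] [ 0.5112 -0.4158] [ 0.5165 -0.3675] [ 0.5165 -0.3669] [ 0.5162 -0.3673]
0.07 [ 0.5123 -0.4151] [ 0.5163 -0.4134] [ 0.5178 -0.3685] [ 0.5213 -0.3668] [ 0.5216 -0.3673]
0.08 [ 0.5137 -0.4144] [ 0.5214 -0.4109] [ 0.519  -0.3694] [ 0.5262 -0.3668] [ 0.5271 -0.3672]
0.09 [ 0.5151 -0.4137] [ 0.5266 -0.4084] [ 0.5202 -0.3704] [ 0.531  -0.3668] [ 0.5325 -0.3671]
w31 [ 0.5518 -0.3961  0.3523]
w32 [ 0.6138 -0.3663  0.2605]
w33 [ 0.614  -0.3662  0.2395]
[ 0.5362 -0.3928  0.0738] [[383.6891 356.3104]]
```

Run:
```python
from clips import *
im=cv2.imread('pics/w33_raw.png')[190:340,210:340]
im2=cv2.imread('pics/w32_raw.png')[180:330,210:340]
f=lambda i:(255*(cv2.resize(i,None,fx=3,fy=3,interpolation=cv2.INTER_CUBIC)/255.)**.45).astype(np.uint8)
cv2.imwrite('pics/w33z.png',np.hstack([f(im2),f(im)]))
```

```text
(no output)
```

View pics/w33z.png

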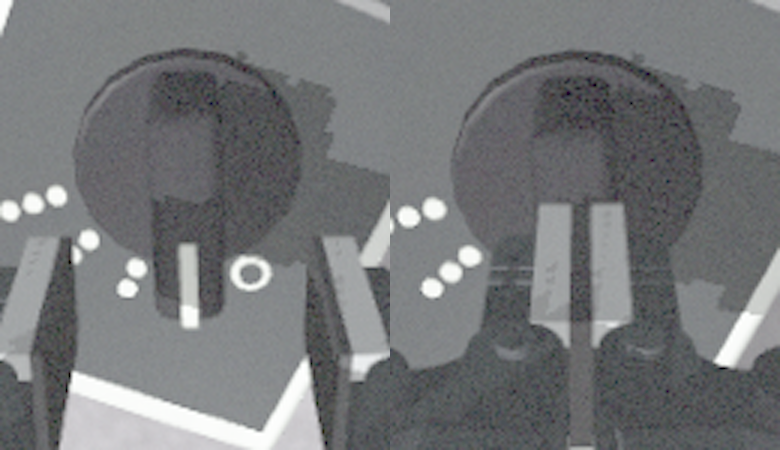

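Run:
```python
from clips import *
for z in (.065,.07,.075,.08,.085,.09,.095,.1):
    P=cast(ld('w32'),np.array([(210+187/3,180+70/3),(210+190/3,180+318/3),(210+190/3,180+300/3)]),z,True)[:,:2]
    Q=cast(ld('w31'),np.array([(240,122),(325,328)])/4+[200,70],z,True)[:,:2]
    print(z,P.tolist(),np.linalg.norm(P[0]-P[1]),'|',Q.tolist(),np.linalg.norm(Q[0]-Q[1]), P[:2].mean(0),Q.mean(0))
```

```text
0.065 [[0.5555855008776182, -0.3853085545148997], [0.4982015268169712, -0.40514265794569737], [0.5028997674990652, -0.40357297144412146]] 0.060715007517882925 | [[0.5564648301321568, -0.3850761813931887], [0.509335136777884, -0.4000863869846718]] 0.04946225093509566 [ 0.5269 -0.3952] [ 0.5329 -0.3926]
0.07 [[0.5570747773837722, -0.38482342201762265], [0.5011587184588054, -0.4041501576492165], [0.5057367754359328, -0.4026206246332027]] 0.059161882626179794 | [[0.5563844901359133, -0.3852675774437708], [0.5100751327985773, -0.40001651648773456]] 0.04860131459044737 [ 0.5291 -0.3945] [ 0.5332 -0.3926]
0.075 [[0.5585640538899262, -0.38433828952034554], [0.5041159101006397, -0.40315765735273573], [0.5085737833728005, -0.4016682778222839]] 0.05760875773447666 | [[0.5563041501396698, -0.385458973494353], [0.5108151288192705, -0.3999466459907973]] 0.04774037824579917 [ 0.5313 -0.3937] [ 0.5336 -0.3927]
0.08 [[0.5600533303960803, -0.3838531570230685], [0.5070731017424739, -0.40216515705625494], [0.5114107913096682, -0.40071593101136516]] 0.0560556328427736 | [[0.5562238101434264, -0.385650369
[... 621 characters left out ...]
130351168813503, -0.39973703449998554]] 0.045157569211854376 [ 0.538  -0.3915] [ 0.5345 -0.3929]
0.095 [[0.5645211599145425, -0.3823977595312373], [0.5159446766679766, -0.3991876561668125], [0.5199218151202711, -0.39785889057860885]] 0.05139625816766433 | [[0.555982790154696, -0.38622455769668157], [0.5137751129020435, -0.3996671640030483]] 0.04429663286720618 [ 0.5402 -0.3908] [ 0.5349 -0.3929]
0.1 [[0.5660104364206966, -0.3819126270339602], [0.5189018683098108, -0.3981951558703317], [0.5227588230571387, -0.3969065437676901]] 0.049843133275961286 | [[0.5559024501584525, -0.3864159537472637], [0.5145151089227368, -0.39959729350611106]] 0.043435696522557896 [ 0.5425 -0.3901] [ 0.5352 -0.393 ]
```

Run:
```python
from clips import *
c=ld('w33'); u=np.array([.9485,.3168])
A=np.array([.536,-.3926])
for z in (.074,.095,.115):
    for d in (-.022,0,.011,.022):
        q=A+u*d; uv=proj(c,np.r_[q,z],True)[0]; print(z,d,((uv-[210,190])*3).round(0))
```

```text
0.074 -0.022 [191. 293.]
0.074 0 [191. 195.]
0.074 0.011 [191. 141.]
0.074 0.022 [191.  85.]
0.095 -0.022 [191. 354.]
0.095 0 [191. 249.]
0.095 0.011 [191. 192.]
0.095 0.022 [191. 130.]
0.115 -0.022 [191. 425.]
0.115 0 [191. 314.]
0.115 0.011 [191. 252.]
0.115 0.022 [191. 184.]
```

Run:
```python
from clips import *
c=ld('s33'); s,p,r=tcp()
for z in (.0738,.085,.095,.105): print(z,(proj(c,[p[0],p[1],z])[0]-[230,140])*8)
c=ld('s3'); print((proj(c,[.5401,.269,.0714])[0]-[200,220])*4.5,(proj(c,[.5401,.269,.0914])[0]-[200,220])*4.5)
```

```text
0.0738 [386.8003 183.7266]
0.085 [386.5154 163.4336]
0.095 [386.2593 145.1885]
0.105 [386.0015 126.8228]
[320.8738 282.215 ] [320.1537 257.6565]
```

Call:
{"fn": "drive_tool", "kwargs": {
  "steps": [0,0,0,0,0,0,0.6,0,0,0,0,0,0,0.6,0,0,0,0,0,0,0.6,0,0,0,0,0,0,0.6,0,0.003,0,0,0,0,0.6,0,0.006,0,0,0,0,0.6,0,0.01,0,0,0,0,0.6,0,0.01,0,0,0,0,0.6]
}}

```text
time: 42.4
eef_pos: [0.5356, -0.3923, 0.0627]
eef_rot: [0.113, -0.114, 0.698, -0.697]
force: [0.5, 0.6, -1.0]
grip_width: 0.0342
```

Call:
{"fn": "drive_tool", "kwargs": {
  "steps": [0,0.002,0,0,0,0,0.6,0,0.004,0,0,0,0,0.6,0,0.006,0,0,0,0,0.6,0,0.006,0,0,0,0,1,0,0.006,0,0,0,0,1,0,0.006,0,0,0,0,1,0,0.006,0,0,0,0,1,0,0.006,0,0,0,0,1],
  "squeeze": 40
}}

```text
time: 43.2
eef_pos: [0.5359, -0.3923, 0.0577]
eef_rot: [0.114, -0.114, 0.698, -0.698]
force: [-0.8, 2.4, 0.8]
grip_width: 0.0131
```

Run:
```python
from clips import *
s,p,r=tcp(); print(p,s['grip_width'],s['force'],s['wrist_torque'],r.as_matrix()[:,2])
snap('wrist','w34',f=1.4); snap('side','s34',(230,140,310,200),8)
```

```text
[ 0.5359 -0.3923  0.0577] 0.013118007998498174 [-0.8247  2.4226  0.7849] [0.3724 0.1764 0.0152] [ 0.3173 -0.9483 -0.0008]
```

View pics/w34.png

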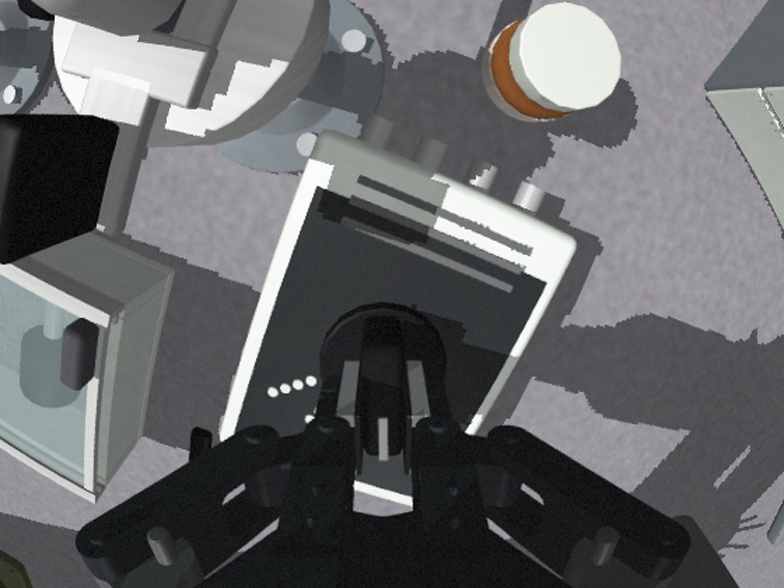

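View pics/s34.png

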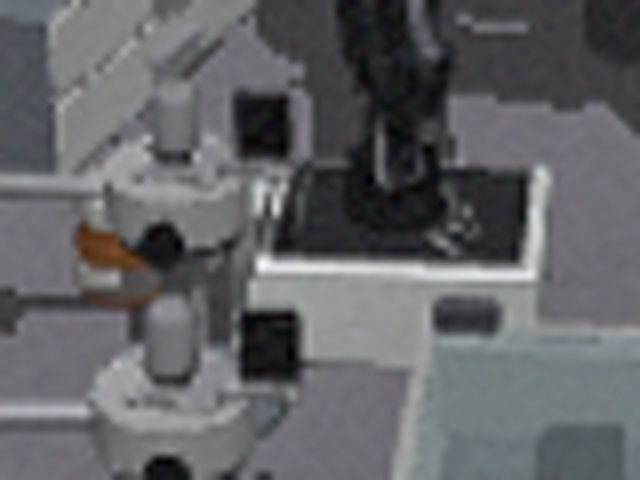

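Call:
{"fn": "drive_tool", "kwargs": {
  "steps": [0,0,0,0,0.12,0,1,0,0,0,0,0.24,0,1,0,0,0,0,0.36,0,1,0,0,0,0,0.48,0,1,0,0,0,0,0.6,0,1,0,0,0,0,0.72,0,1,0,0,0,0,0.82,0,1,0,0,0,0,0.86,0,1]
}}

```text
time: 44.1
eef_pos: [0.5359, -0.3926, 0.0577]
eef_rot: [-0.189, 0.188, 0.682, -0.681]
force: [-1.8, 2.0, 1.2]
grip_width: 0.013
```

Run:
```python
from clips import *
s,p,r=tcp(); print(p,s['grip_width'],s['force'],s['wrist_torque'],r.as_matrix()[:,2])
snap('wrist','w35',f=1.4)
s,p,r=tcp(); z=r.as_matrix()[:,2]; print(np.degrees(np.arctan2(z[1],z[0])),p)
```

```text
[ 0.5359 -0.3926  0.0577] 0.01297001968479009 [-1.8284  2.0453  1.2426] [0.2647 0.2418 0.0278] [-0.5142 -0.8577  0.0001]
-120.96602543975722 [ 0.5358 -0.3926  0.0576]
```

View pics/w35.png

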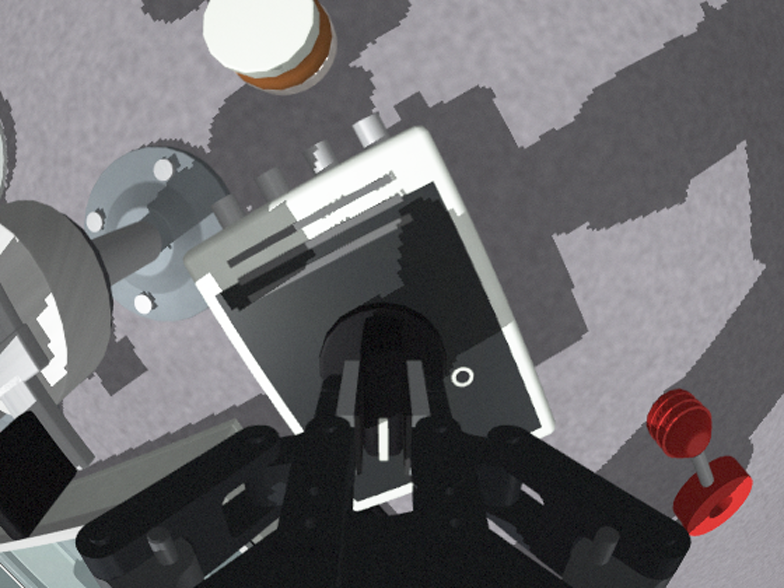

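Call:
{"fn": "drive_tool", "kwargs": {
  "steps": [0,0,0,0,-0.02,0,1,0,0,0,0,-0.02,0,0.6,0,0,0,0,-0.02,0,0.6,0,0,0,0,-0.02,0,0.6,0,-0.02,0,0,-0.02,0,0.6,0,-0.06,0,0,-0.02,0,0.6,0,-0.1,0,0,-0.02,0,0.6,0.03,-0.13,0,0,-0.02,0,0.6]
}}

```text
time: 44.95
eef_pos: [0.5142, -0.3804, 0.1905]
eef_rot: [0.178, -0.183, -0.682, 0.685]
force: [-0.9, -0.1, -0.2]
grip_width: 0.0345
```

Run:
```python
from clips import *
s,p,r=tcp(); print(p,s['grip_width'],s['force'],r.as_matrix()[:,2])
print(goal((.42,-.36,.2),-94.4))
snap('wrist','w36',f=1.4)
```

```text
[ 0.5142 -0.3804  0.1905] 0.03451672747481581 [-0.882  -0.0516 -0.1767] [-0.494  -0.8694  0.0013]
(array([ 0.0919, -0.0102,  0.0288]), array([-0.003 , -0.4399, -0.0073]))
```

View pics/w36.png

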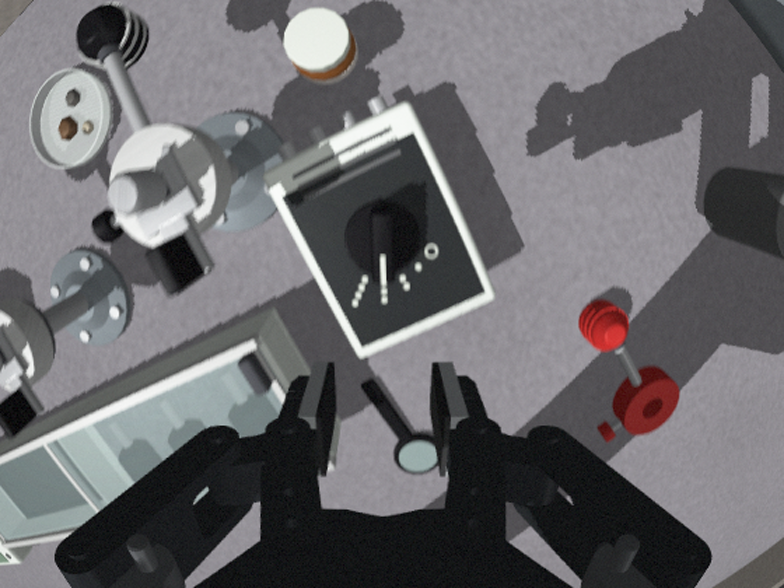

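Run:
```python
from clips import *
c=ld('w36')
P=cast(c,np.array([(382,256),(384,284)])/1.4,.095,True)[:,:2]; d=P[1]-P[0]; print(np.degrees(np.arctan2(d[1],d[0])), 'expect 151.4')
print(goal((.44,0.02,.33),-94.4))
```

```text
154.34908831343026 expect 151.4
(array([ 0.256 , -0.1369, -0.311 ]), array([-0.0035, -0.4399, -0.006 ]))
```

Call:
{"fn": "drive_tool", "kwargs": {
  "steps": [0.02,-0.03,-0.02,0,-0.06,0,0.6,0.04,-0.06,-0.05,0,-0.12,0,0.6,0.07,-0.09,-0.08,0,-0.18,0,0.6,0.1,-0.12,-0.11,0,-0.24,0,0.6,0.13,-0.135,-0.145,0,-0.3,0,0.6,0.16,-0.137,-0.18,0,-0.36,0,0.6,0.19,-0.137,-0.22,0,-0.42,0,0.6,0.22,-0.137,-0.26,0,-0.44,0,0.6]
}}

```text
time: 45.8
eef_pos: [0.4473, -0.0411, 0.3253]
eef_rot: [0.026, -0.028, -0.707, 0.707]
force: [1.3, 0.7, -0.2]
grip_width: 0.034
```

Call:
{"fn": "drive_tool", "kwargs": {
  "steps": [0.015,0,-0.04,0,0,0,0.6,0.015,0,-0.06,0,0,0,0.6,0.015,0,-0.06,0,0,0,0.6,0.015,0,-0.06,0,0,0,0.6,0.015,0,-0.06,0,0,0,0.6,0.015,0,-0.06,0,0,0,0.6,0.015,0,-0.06,0,0,0,0.6,0.015,0,-0.06,0,0,0,0.6]
}}

```text
time: 46.6
eef_pos: [0.4375, 0.0176, 0.3246]
eef_rot: [0.028, -0.028, -0.707, 0.707]
force: [0.1, -0.4, -0.3]
grip_width: 0.0346
```

Run:
```python
from clips import *
s,p,r=tcp(); print(p,s['grip_width'],s['force'])
snap('wrist','w37',f=1.4); snap('top','t37',(110,110,430,260),2.5);snap('side','s37',(160,120,360,330),2.8)
im=cv2.imread('pics/w37_raw.png')
f=lambda x0,y0,x1,y1:np.clip(cv2.resize(im[y0:y1,x0:x1],(390,290),interpolation=cv2.INTER_CUBIC)*1.2,0,255).astype(np.uint8)
```

```text
[0.4375 0.0176 0.3246] 0.03456472623459849 [ 0.0765 -0.4223 -0.3096]
```

View pics/w37.png

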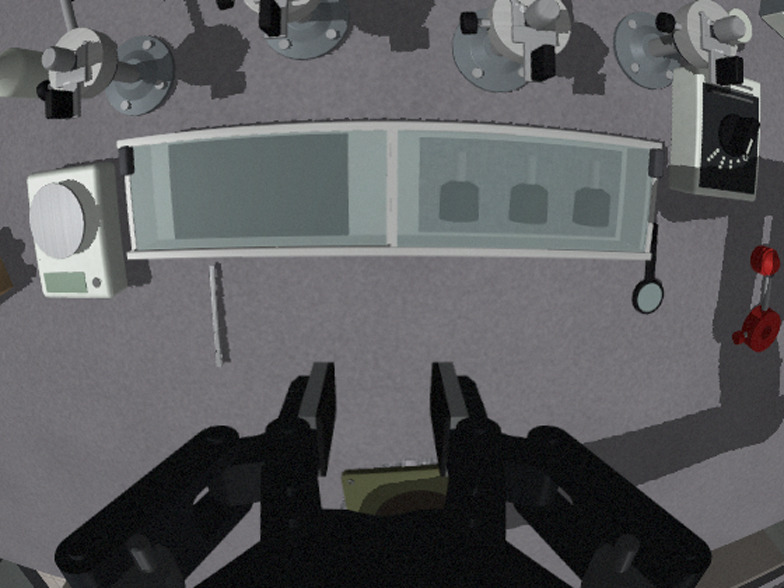

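View pics/t37.png

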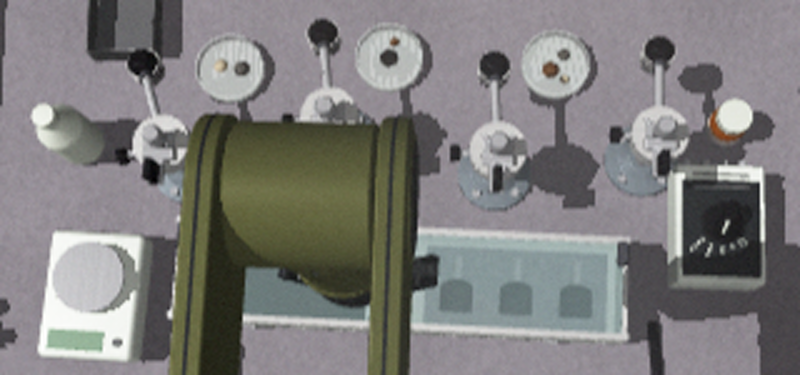

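View pics/s37.png

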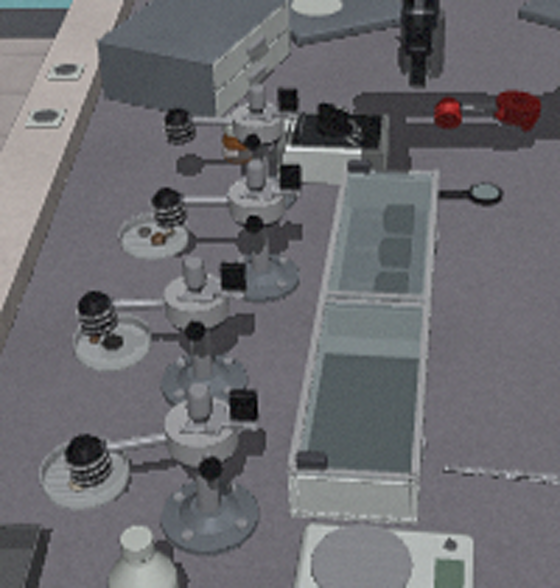

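Run:
```python
from clips import *
print(goal((.51,-.36,.24),-94.4),goal((.54,.18,.27),-94.4))
```

```text
(array([-0.1018,  0.0846,  0.3712]), array([-0.    , -0.001 ,  0.0001])) (array([-0.0897,  0.0546, -0.1695]), array([-0.    , -0.001 ,  0.0001]))
```

Call:
{"fn": "drive_tool", "kwargs": {
  "steps": [-0.02,0.005,-0.03,0,0,0,0.6,-0.04,0.015,-0.06,0,0,0,0.6,-0.06,0.025,-0.09,0,0,0,0.6,-0.08,0.04,-0.12,0,0,0,0.6,-0.09,0.05,-0.15,0,0,0,0.6,-0.09,0.055,-0.17,0,0,0,0.6,-0.09,0.055,-0.17,0,0,0,0.6,-0.09,0.055,-0.17,0,0,0,0.6]
}}

```text
time: 47.55
eef_pos: [0.5401, 0.1809, 0.2693]
eef_rot: [0.027, -0.027, -0.706, 0.707]
force: [0.1, 0.0, -0.8]
grip_width: 0.0344
```

Run:
```python
from clips import *
snap('wrist','w38',f=1.4)
```

Call:
{"fn": "drive_tool", "kwargs": {
  "steps": [0.01,0,0.045,0,0,0,0.6,0.02,0,0.09,0,0,0,0.6,0.02,0,0.135,0,0,0,0.6,0.02,0,0.18,0,0,0,0.6,0.01,0,0.225,0,0,0,0.6,0,0,0.27,0,0,0,0.6,-0.01,0,0.315,0,0,0,0.6,-0.01,0,0.36,0,0,0,0.6]
}}

```text
time: 48.4
eef_pos: [0.5225, -0.1822, 0.2707]
eef_rot: [0.027, -0.029, -0.706, 0.707]
force: [-0.2, 0.7, 0.2]
grip_width: 0.0342
```

Call:
{"fn": "drive_tool", "kwargs": {
  "steps": [-0.01,0,0.045,0,0,0,0.6,-0.01,0.01,0.09,0,0,0,0.6,-0.005,0.02,0.135,0,0,0,0.6,0,0.03,0.16,0,0,0,0.6,0,0.03,0.175,0,0,0,0.6,0,0.03,0.175,0,0,0,0.6,0,0.03,0.175,0,0,0,0.6,0,0.03,0.175,0,0,0,0.6]
}}

```text
time: 49.2
eef_pos: [0.5095, -0.352, 0.2407]
eef_rot: [0.026, -0.027, -0.707, 0.707]
force: [-0.2, -0.0, 0.4]
grip_width: 0.0342
```

Run:
```python
from clips import *
s,p,r=tcp(); print(p,s['force'])
snap('wrist','w39',f=1.4)
```

```text
[ 0.5095 -0.352   0.2407] [-0.2351 -0.002   0.3853]
```

View pics/w38.png

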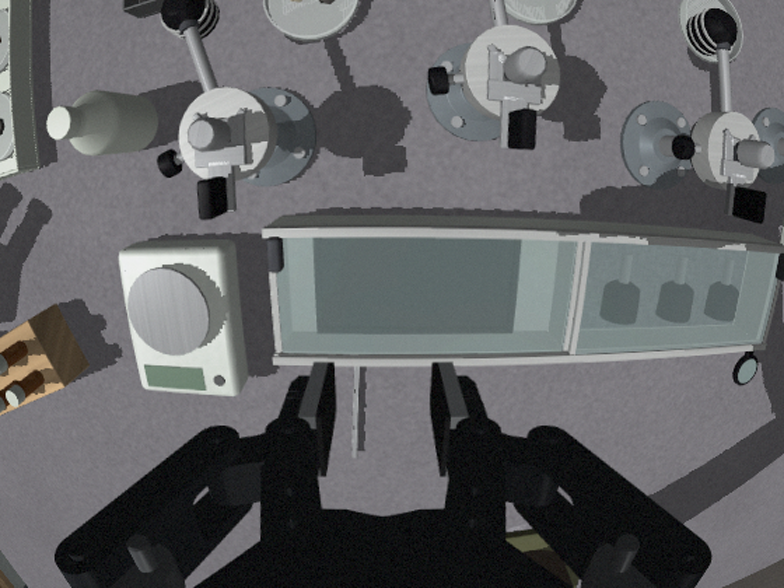

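View pics/w39.png

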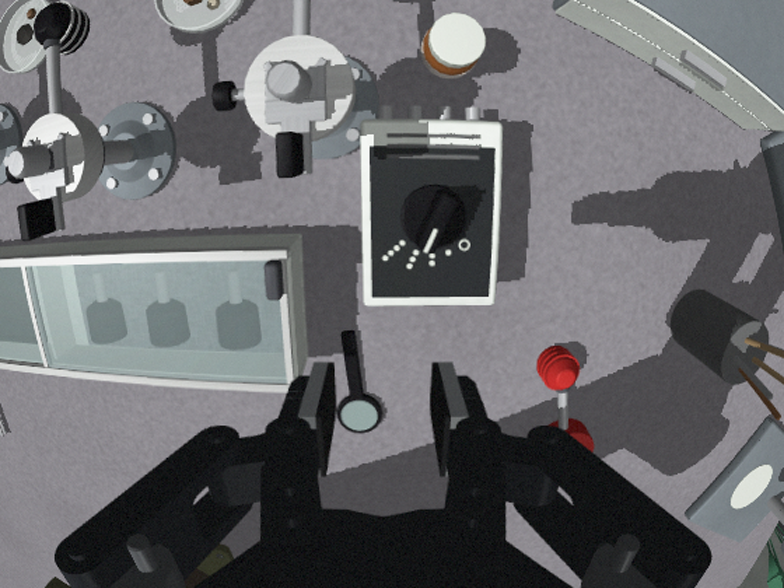

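Run:
```python
from clips import *
im=cv2.imread('pics/w39_raw.png')[95:205,255:365]
a=np.clip(cv2.resize(im,(560,560),interpolation=cv2.INTER_CUBIC)*1.8,0,255).astype(np.uint8)
cv2.imwrite('pics/w39z.png',a)
i2=cv2.imread('pics/w38_raw.png'); j=cv2.imread('pics/w39_raw.png')
f=lambda i,x,y:cv2.resize(i[y:y+100,x:x+100],(390,290*1),interpolation=cv2.INTER_CUBIC)
cv2.imwrite('pics/w39l.png',np.vstack([np.hstack([f(i2,105,60),f(i2,310,10)]),np.hstack([f(i2,460,70),f(j,160,20)])]))
```

```text
(no output)
```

View pics/w39z.png

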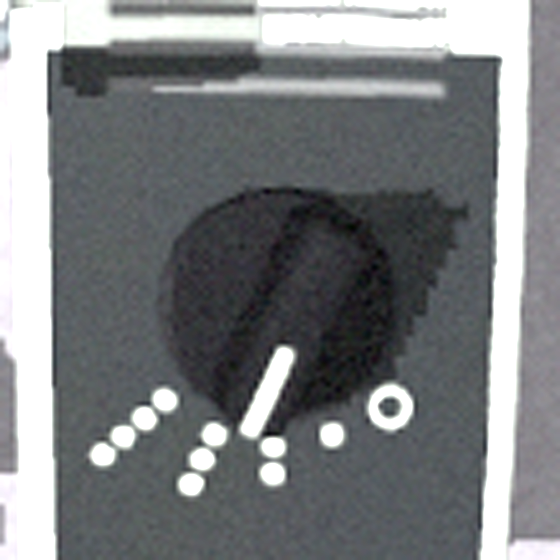

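View pics/w39l.png

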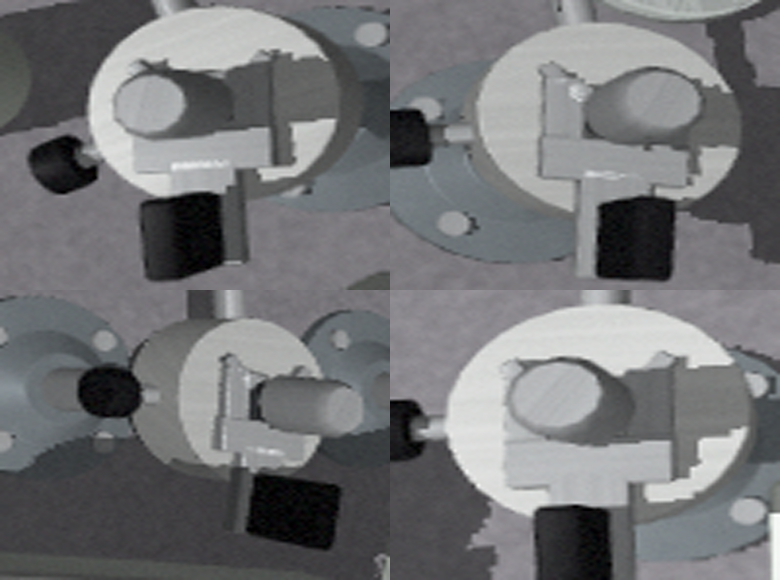

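Run:
```python
from clips import *
for n,uv,k in (('w2',(379,313),1.4),('w30',(377,206),1.4),('w38',(276,254),1.4),('w37',(126,160),1.4),('w39',(273,281),1.4),('w31',(192,252),1.4)):
    print(n,case(cast(ld(n),np.array([uv])/k,.074,True)))
```

```text
w2 [[0.0432 0.2714]]
w30 [[0.0403 0.2713]]
w38 [[0.0428 0.2688]]
w37 [[0.042  0.2673]]
w39 [[ 0.039  -0.2678]]
w31 [[ 0.0396 -0.2677]]
```

Run:
```python
from rig import bot
s=bot.state(); print(s['time'],s['force'],s['dq'])
print(bot.job_done())
```

```text
49.25 [-0.14788737 -0.52531633 -0.33011162] [ 0.00455704  0.00297659  0.00203798 -0.00472747 -0.00192595 -0.00233314]
the job is handed in; nothing more can be done
None
```

All four pillars carried a lamp, so I fitted all four clips and none is left in the case. I slid the left cover open, pushed a clip home above each collar, shut that cover again and turned the selector from one dot to three dots. I handed the job in at 49 s.

**Last checks**
- **Clips:** each stopped firm, at about 5 to 11 N on lamps 0, 1 and 3. Lamp 2 read only about 1 N at the stop. I gave it a further 2 mm push without reading the force. In the pictures all four sit the same way on their pillars.
- **Covers:** the left cover's pull measured 271.3 mm along the case from its centre, against 271.4 mm before opening. The right cover was never moved, and its pull measures the same in two pictures.
- **Selector:** in the last close-up the pointer lies parallel to the row of three dots. An earlier reading of its angle was about 3 to 5 degrees off; I put that down to measuring a very short line.
- **Loose things:** the dishes, jar, bottle, forceps and loupe look unmoved in the final pictures. The gripper was clear of everything, at z = 0.24 m.

**What did not go smoothly**
- The first tries at gripping the left cover's pull and the selector bar closed above them. The visible finger ends stand about 20 mm above the reported tool point. I lowered the gripper and both grips held.
- The fourth clip was gripped about 7 mm forward of centre and slipped a little during insertion. It needed a second push with a stronger grip to seat.

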